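Set out the painting caddy and plan board

ROBOT

A 6-joint arm with a two-finger parallel gripper is mounted at the origin on the work surface. World frame = base frame: x ahead of the robot, y to its left, z up, the work surface at z = 0. Lengths are in mm, angles in rad, forces in N, time in s.
With the tool pointing down it reaches from about 350 to 975 mm from the base axis. Payload 17.4 kg.
Tool frame: the origin (TCP) lies midway between the tips of the shut fingers; the grasp point (between the pads) lies robot.grip_depth behind it (robot.grip_depth is the distance from the TCP to the grasp point, in mm); z points along the fingers, y is the direction in which the jaws open and shut (so a half turn about z gives the same grasp; the last joint's range is limited). The gripper opens to 85 mm and grips with 20 to 120 N. Pads are 22 mm wide; open, the fingers measure 114 mm over their backs; the gripper's body (76 mm by 85 mm) begins 54 mm behind the grasp point. The pads swing forward as they close: fully open they stand 13 mm farther back than shut.
Start: joints at [-1.312, 0.116, 1.442, -0, 1.584, -0.038], TCP at [197.402, -645.496, 231.303] pointing down, gripper open.
Joint ranges: [-2.83, 2.83], [-0.83, 2.19], [0.07, 2.5], [-1.14, 4.28], [0.01, 3], [-2.97, 2.97]. Speed limits (rad/s): [1.89, 1.89, 2.22, 3.14, 3.14, 3.14].

INTERFACE

Orientations are given as a rotation vector (axis times angle).
In Python, from workcell import robot, grab_frame, hand_in, cut_out, tip_of gives the robot as it stands. The module is installed in compiled form; this text tells all that it offers.
- The arm moves only by the tool arm_command, never from a script. Its argument "increments" is one flat list of numbers, 5 for each row, row after row: the shift along the tool's x, y, z in units of 25 mm (1.0 is 25 mm), then the turn about the tool's z in units of 5 degrees (1.0 is 5 degrees), then the closure, from 0 (fully open) to 1 (shut). A call has 1 to 8 rows; each row is the pose to reach, as a shift and turn from the pose measured when the call began, along the tool's axes at that moment; what a row does not reach only later rows make up. A row lasts 1/10 s, in which the tool goes at most 50 mm and 8.59 degrees, less where a joint would pass 70% of its speed; a pose out of reach is approached as far as the arm can. A call with a gripper value outside its range is refused whole. The fingers move at their own pace and stop on an object; "newtons" is the grip in N (left out, the last holds). Time passes only in rows, so rows that repeat a pose let the fingers close. It gives the time, the measured TCP pose, the force and the opening at its end, in the units of the state.
- robot.sense(): the state, without advancing time (a new reading comes with each control period).
- grab_frame(name): name is "side" or "top" or "wrist"; returns a dict with "image" (480x640x3 uint8, red, green, blue), "depth" (480x640 float32, mm along the optical axis (not along the pixel's ray), 0 where there is no reading), "fx", "fy", "cx", "cy" (pixels), "D" ([k1, k2, p1, p2, k3] as OpenCV has them; the pictures are not rectified), "extrinsics" (4x4, takes a point from world to camera coordinates); the wrist camera has in their place "tool_from_camera" (4x4, takes a point from camera to tool coordinates, whose origin is the TCP and whose axes are the flange's). Camera axes: x right, y up, looking along -z (the intrinsics and any distortion apply to the point x, -y, -z); pixel columns grow to the right and rows downward; lengths in mm; the calibration is good to about 2 mm. A picture is of the moment at which its call begins: read the wrist's pose just before it.
- hand_in(): hands the job in, once; it reports no verdict.
Trained networks look in a picture, given as the dict that the camera call returned (one of the last four; its "shot" number tells which), for a name from the list of things; names that differ only in an ending like _2 or _b are one class to them, and where a whole thing is asked for, a point or a joint stands for the part that bears it (a point fixed in the world has none). Each returns a list of dicts, best first, with "confidence" (0 to 1); they miss things now and then, are a little off and sometimes report something else, mostly with a low value. They report only what shows in the picture. A call takes as long as a camera call. They do not tell look-alikes from the thing itself.
- cut_out(picture, thing): "region" (480x640 bool, what is visible of it) and "extent" ([left, top, width, height] in pixels, round what is visible of it).
- tip_of(picture, thing): "pixel" ([column, row] in pixels: a listed point, or the origin of a listed thing).
The state is a dict: "t": time; "joints": joint angles; "joint_vel": joint speeds; "tau": joint torques, N m; "position": TCP position; "tcp_rot": TCP orientation; "wrist_force": force on the tool from outside, world axes, zero at the start; "ft_torque": the same for the moment, N m; "finger_gap": finger opening in mm.
Only numpy, scipy, OpenCV 4.12 (cv2) and the standard library are available. Lean on these libraries where they do the work, as an engineer would, in place of code of your own. Each camera call takes 0.05 s, during which the arm holds its last target.

TASK

Get the desk ready for a painting session. Slide the cabinet's frosted door fully shut first, and only then take the plan board from its stand and lean it against the front of that shut door, standing on its bottom edge on the desk and tipped back at a modest angle. Slide the masking tape roll up off its spindle and lay it flat in the caddy's large round recess, drop the paint pots one by one, upright, into the small bores, one to a bore, and leave the wing halves, cockpit tub, file and loupe where they are.

Things in the scene. Friction and masses are not known exactly. Their poses are not given: they have to be found in the camera images.
- door (a joint): frosted acrylic sliding door of the cabinet: 0 = fully shut (covering the cabinet's left half), grows in m to at most 0.16 as it slides open along the cabinet's -y; slides with light friction (about 1.5 N) and stays where left
- door_tab (a point): top of the aluminium grip tab that stands up from the door's top edge near its left (+y) end; tab 12 (x) x 24 (y) mm, rising from z 110 to 144 mm; the point is at the centre of its top face; moves with the door
- door_edge (a point): point on the upper front edge of the door (its front face is a flat plane, z 5 to 110 mm), 20 mm to the -y side of the door's middle; moves with the door. The door is 180 mm wide and 8 mm thick, its front plane faces -x of the cabinet
- cabinet: small plywood cabinet, fixed, 140 (x) x 360 (y) x 110 (z) mm; origin at the centre of its underside on the desk, front to its -x. The door runs just in front of it: its front plane is at x = -78 mm; shut, it spans y = 0 to 180 mm of the cabinet's frame. The right half of the front is a fixed panel, set back
- board: stiff plywood plan board with a blue aircraft plan on white paper on both faces, 10 (x) x 110 (y) x 170 (z) mm, 140 g; origin at the centre of its bottom edge, z up along its height, x across its thickness. It starts standing upright in the slotted stand, its lower 30 mm in the slot
- stand: dark wooden board stand, fixed, 70 (x) x 130 (y) x 38 (z) mm, with a slot 13 mm wide along y, open at both ends, slot floor at 8 mm; origin at the centre of its underside
- spindle: upright tape spindle, fixed: steel base disc 90 mm across and 8 mm thick, black collar 52 mm across up to z = 20 mm on which the tape roll sits, post 18 mm in diameter up to z = 95 mm; origin at the centre of its underside
- tape: beige roll of masking tape, 58 mm outer and 30 mm inner diameter, 34 mm high, 60 g; origin on its axis at its underside. Starts on the spindle around the post
- caddy: pale wooden paint caddy, fixed block 160 (x) x 250 (y) x 22 (z) mm, with a row of five round bores and one large round recess, all 16 mm deep (floor 6 mm above the underside); two brushes lie fixed on its free corner, up to 30 mm above the underside; origin at the centre of its underside
- caddy_hole5 (a point): centre of the mouth (top plane) of the large round recess for the tape roll, 66 mm in diameter, 16 mm deep
- caddy_hole0 (a point): centre of the mouth (top plane) of small paint pot bore 0, 36 mm in diameter, 16 mm deep; the bores are 46 mm apart along the caddy's y
- caddy_hole1 (a point): centre of the mouth (top plane) of small paint pot bore 1, 36 mm in diameter, 16 mm deep; the bores are 46 mm apart along the caddy's y
- caddy_hole2 (a point): centre of the mouth (top plane) of small paint pot bore 2, 36 mm in diameter, 16 mm deep; the bores are 46 mm apart along the caddy's y
- caddy_hole3 (a point): centre of the mouth (top plane) of small paint pot bore 3, 36 mm in diameter, 16 mm deep; the bores are 46 mm apart along the caddy's y
- caddy_hole4 (a point): centre of the mouth (top plane) of small paint pot bore 4, 36 mm in diameter, 16 mm deep; the bores are 46 mm apart along the caddy's y
- pot0: paint pot with red paint and a white lid, upright cylinder 30 mm in diameter, 34 mm high, 35 g; origin at the centre of its underside; may be absent
- pot1: paint pot with blue paint and a white lid, upright cylinder 30 mm in diameter, 34 mm high, 35 g; origin at the centre of its underside; may be absent
- pot2: paint pot with green paint and a white lid, upright cylinder 30 mm in diameter, 34 mm high, 35 g; origin at the centre of its underside; may be absent
- pot3: paint pot with orange paint and a white lid, upright cylinder 30 mm in diameter, 34 mm high, 35 g; origin at the centre of its underside; may be absent
- pot4: paint pot with black paint and a white lid, upright cylinder 30 mm in diameter, 34 mm high, 35 g; origin at the centre of its underside; may be absent
- wings: bystander: pair of grey wing halves, 150 mm long, gripped by three wooden pegs; origin at the centre of the underside
- tub: bystander: yellow plastic cockpit tub 45 x 75 x 33 mm; origin at the centre of the underside
- file: bystander: steel flat file with a wooden handle, 195 mm long along its y, lying flat; origin on the underside where blade and handle meet, roughly
- loupe: bystander: green glass magnifying loupe, 38 mm in diameter, 34 mm high; origin at the centre of the underside
Mind the look-alikes: they are no part of the job. Leave any purple look-alike of the pot4 alone.

How it is judged:
By the outcome, as a careful person would: the job done as asked, in the order asked, and still so for the second after the job is handed in, with the robot touching nothing.
Of pot0, pot1, pot2, pot3, pot4 only 3 to 5 are there at a start; the rules pass over those that are not, and their reading is None.
At some moment in a run one of pot0, pot1, pot2, pot3, pot4 may be knocked a few centimetres aside while the robot is not near it.
It also fails if it takes over 210 s, if anything falls off the work surface, if the arm or the gripper's body presses on something with over 40 N, if the wrist force passes 120 N, or if a joint passes its speed limit or range.

## Working session

There is one attempt and no reset: what is moved stays moved. The work goes in short steps, Python scripts to look and compute and a tool call to move; the robot and the scene stay as the last step left them, time stands still between calls to the robot, and variables do not carry over. Pictures are saved under pics/ and viewed, and the job is handed in when it is done.

Besides the shell and the picture viewer there is one more tool, called after "Call:" as a command line: name --argument value ..., lists and objects as JSON in quotes. arm_command: Moves the arm, as the interface text tells. Its arguments: {"type":"object","properties":{"increments":{"type":"array"},"newtons":{"type":"number"}},"required":["increments"]}

```bash
ls; mkdir -p pics; python3 - <<'E'
from workcell import robot, grab_frame
import cv2
print(robot.sense(), robot.grip_depth)
for n in ["side","top","wrist"]:
    f=grab_frame(n); cv2.imwrite(f"pics/{n}0.png",f["image"][:,:,::-1]); print(n,f["fx"],f["fy"],f["cx"],f["cy"],f["D"],f.get("extrinsics"),f.get("tool_from_camera"))
E
```

```text
pics
{'t': 0.0, 'joints': array([-1.31176252e+00,  1.16493705e-01,  1.44223324e+00,  1.54840562e-05,
        1.58397958e+00, -3.77930918e-02]), 'joint_vel': array([-5.69347766e-04,  5.41993617e-05,  1.63977038e-03, -1.02138543e-03,
        1.19067829e-03,  3.92286230e-04]), 'tau': array([ 1.47570467e-03, -7.31974483e+01, -6.32504368e+01,  8.72339615e-05,
        6.12911477e-03, -4.51586459e-05]), 'position': array([ 197.38503132, -645.31520351,  230.57684662]), 'tcp_rot': array([-3.10596025e+00, -4.64381177e-01,  1.68922686e-04]), 'wrist_force': array([ 0.72866512,  0.48043907, -0.21277833]), 'ft_torque': array([-0.0448843 ,  0.01730371,  0.00560016]), 'finger_gap': 85.6320982375896} 18.700000000000003
side 573.3615393099387 573.3615393099387 312.098917679982 238.8803365594718 [-0.09306336  0.          0.          0.          0.        ] [[ 9.62656158e-01 -2.70061043e-01 -1.89777482e-02 -5.05403383e+02]
 [ 1.63414725e-01  5.23755236e-01  8.36047894e-01 -1.78237141e+02]
 [-2.15844271e-01 -8.07927897e-01  5.48328154e-01 -9.99213150e+02]
 [ 0.00000000e+00  0.00000000e+00  0.00000000e+00
[... 155 characters left out ...]
.        ] [[-1.30882832e-02 -9.99665570e-01  2.23034801e-02 -1.99393350e+00]
 [ 9.89341713e-01 -9.71159998e-03  1.45288196e-01 -5.44932808e+02]
 [-1.45023004e-01  2.39673362e-02  9.89137955e-01 -9.53933078e+02]
 [ 0.00000000e+00  0.00000000e+00  0.00000000e+00  1.00000000e+00]] None
wrist 425.5519373392737 425.5519373392737 323.32265019135855 238.73099612127126 [-0.02060955  0.          0.          0.          0.        ] None [[ 3.59124159e-04  9.51534327e-01  3.07542347e-01  7.83840397e+01]
 [ 9.99999860e-01 -2.22476567e-04 -4.79381198e-04 -8.06403956e-01]
 [-3.87726701e-04  3.07542476e-01 -9.51534274e-01 -1.43196573e+02]
 [ 0.00000000e+00  0.00000000e+00  0.00000000e+00  1.00000000e+00]]
```

View pics/side0.png

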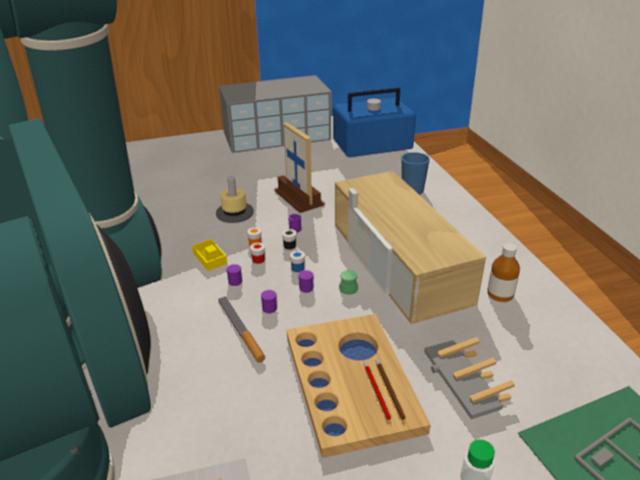

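View pics/top0.png

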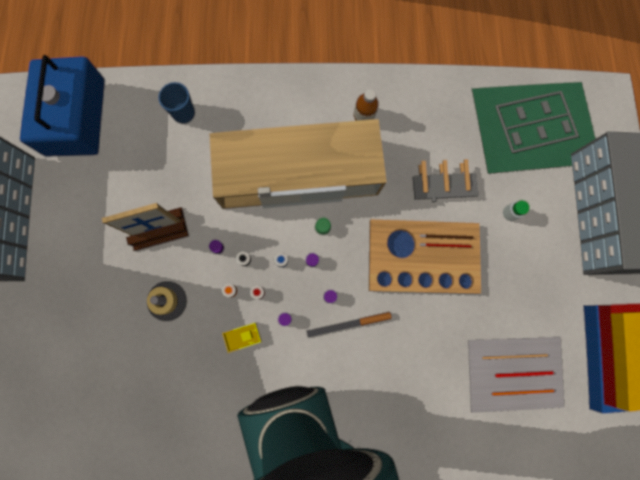

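View pics/wrist0.png

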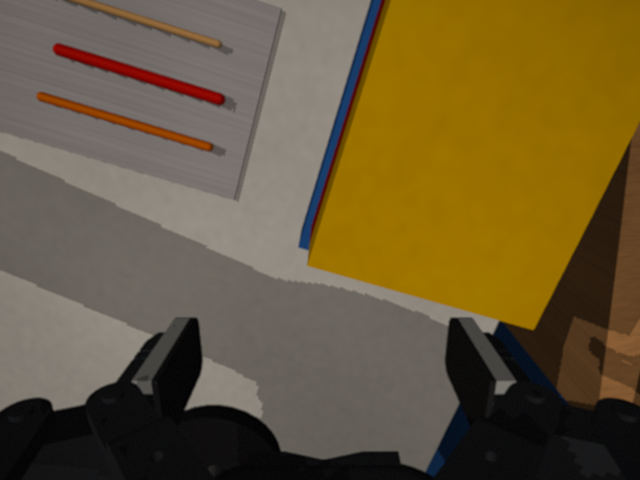

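```bash
cat > h.py <<'E'
import numpy as np, cv2
from scipy.spatial.transform import Rotation as R
from workcell import robot, grab_frame, hand_in, cut_out, tip_of
def T_tool(s):
    T=np.eye(4); T[:3,:3]=R.from_rotvec(s["tcp_rot"]).as_matrix(); T[:3,3]=s["position"]; return T
def cam2world(f,s=None):
    if "extrinsics" in f: return np.linalg.inv(np.array(f["extrinsics"]))
    return T_tool(s)@np.array(f["tool_from_camera"])
def rays(f,px):
    K=np.array([[f["fx"],0,f["cx"]],[0,f["fy"],f["cy"]],[0,0,1]])
    u=cv2.undistortPoints(np.array(px,float).reshape(-1,1,2),K,np.array(f["D"],float)).reshape(-1,2)
    return np.c_[u[:,0],-u[:,1],-np.ones(len(u))]
def at_z(f,px,z,s=None):
    M=cam2world(f,s); d=rays(f,px)@M[:3,:3].T; o=M[:3,3]
    return o+d*((z-o[2])/d[:,2])[:,None]
def cloud(f,mask,s=None):
    v,u=np.nonzero(mask&(f["depth"]>0)); M=cam2world(f,s)
    return (rays(f,np.c_[u,v])*f["depth"][v,u][:,None])@M[:3,:3].T+M[:3,3], np.c_[u,v]
def shot(n):
    s=robot.sense(); return grab_frame(n),s
def save(f,name,crop=None,sc=1):
    im=f["image"][:,:,::-1]
    if crop: x,y,w,h=crop; im=im[y:y+h,x:x+w]
    cv2.imwrite("pics/"+name+".png",cv2.resize(im,None,fx=sc,fy=sc,interpolation=cv2.INTER_CUBIC))
def delta(goal,yaw=None):
    """rows units to reach TCP goal; yaw = desired world angle (deg) of jaw axis (tool y)"""
    s=robot.sense(); T=T_tool(s); d=T[:3,:3].T@(np.array(goal)-T[:3,3])/25
    jy=np.degrees(np.arctan2(T[1,1],T[0,1])); out="t %.1f pos %s gap %.1f jaw %.1f F %s d %s"%(s["t"],s["position"].round(1),s["finger_gap"],jy,s["wrist_force"].round(1),d.round(3))
    if yaw is not None:
        a=-(yaw-jy); a=(a+90)%180-90; out+=" turn %.3f (deg %.1f) j6 %.2f"%(a/5,a,s["joints"][5])
    print(out)
E
python3 - <<'E'
from h import *
np.set_printoptions(suppress=True,precision=1)
top,s=shot("top"); 
names=["door_tab","door_edge","cabinet","board","stand","spindle","tape","caddy","caddy_hole5"]+["caddy_hole%d"%i for i in range(5)]+["pot%d"%i for i in range(5)]
zs=dict(door_tab=144,door_edge=110)
for n in names:
    r=tip_of(top,n)
    z=zs.get(n,22 if 'hole' in n else 0)
    for q in r[:3]: print(n,round(q["confidence"],2),np.array(q["pixel"]).round(1),at_z(top,[q["pixel"]],z)[0])
T=top["depth"]
c,uv=cloud(top,np.ones((480,640),bool)); np.savez("top0.npz",c=c,uv=uv,im=top["image"])
for p in [(229,291),(257,293),(244,258),(281,260),(217,247),(312,260),(330,296),(285,319),(300,400)]:
    i=np.argmin(abs(uv-p).sum(1)); print(p,c[i],top["image"][p[1],p[0]])
save(top,"topcrop",(90,110,310,250),2.5)
E
```

```text
door_tab 0.94 [260.2 190.7] [637.5 101.1 144. ]
door_edge 0.69 [312.2 190.7] [645.7  -2.6 110. ]
door_edge 0.53 [400.4 243.9] [ 533.2 -180.9  110. ]
cabinet 0.91 [299.6 173. ] [717.8  24.   -0. ]
board 0.91 [156.3 227.7] [592.1 353.1  -0. ]
board 0.6 [229.1 290.9] [447.  183.6   0. ]
board 0.33 [241.  341.1] [336.2 156.4   0. ]
stand 0.86 [159.3 232.6] [580.7 345.7   0. ]
spindle 0.73 [167.1 302.6] [421.8 322.7   0. ]
spindle 0.41 [264.3 192. ] [673.1 105.6  -0. ]
tape 0.73 [165.6 300.4] [426.7 326.3   0. ]
tape 0.5 [263.8 191.9] [673.3 106.8   0. ]
caddy 0.94 [422.9 261.8] [ 507.5 -254.9    0. ]
caddy 0.42 [442.6 279.2] [ 467.2 -298.7    0. ]
caddy_hole5 0.97 [385.5 276.4] [ 473.9 -163.8   22. ]
caddy_hole5 0.95 [401.5 242.7] [ 548.7 -202.4   22. ]
caddy_hole5 0.94 [467.3 282.5] [ 457.4 -348.1   22. ]
caddy_hole0 0.97 [385.5 276.4] [ 473.9 -163.8   22. ]
caddy_hole0 0.95 [401.5 242.7] [ 548.7 -202.4   22. ]
caddy_hole0 0.94 [467.3 282.5] [ 457.4 -348.1   22. ]
caddy_hole1 0.97 [385.5 276.4] [ 473.9 -163.8   22. ]
caddy_hole1 0.95 [401.5 242.7] [ 548.7 -202.4   22. ]
caddy_hole1 0.94
[... 894 characters left out ...]
19.6 258.2] [ 515.8 -247.6   -0. ]
pot3 0.73 [223.  247.8] [544.2 198.6   0. ]
pot3 0.69 [309.4 260.6] [513.2   3.5  -0. ]
pot3 0.62 [419.6 258.2] [ 515.8 -247.6   -0. ]
pot4 0.73 [223.  247.8] [544.2 198.6   0. ]
pot4 0.69 [309.4 260.6] [513.2   3.5  -0. ]
pot4 0.62 [419.6 258.2] [ 515.8 -247.6   -0. ]
(229, 291) [445.1 177.6  37.7] [177  85   2]
(257, 293) [440.4 117.6  34.3] [137  19  13]
(244, 258) [516.1 145.7  38.4] [31 30 30]
(281, 260) [510.8  65.4  39.5] [ 30  69 120]
(217, 247) [541.  205.3  36.3] [68 28 85]
(312, 260) [510.3  -1.7  37.7] [ 93  38 115]
(330, 296) [432.1 -39.5  36.6] [ 96  39 117]
(285, 319) [384.2  57.6  35.3] [ 96  42 120]
(300, 400) [245.1  25.3 199.7] [81 79 69]
```

View pics/topcrop.png

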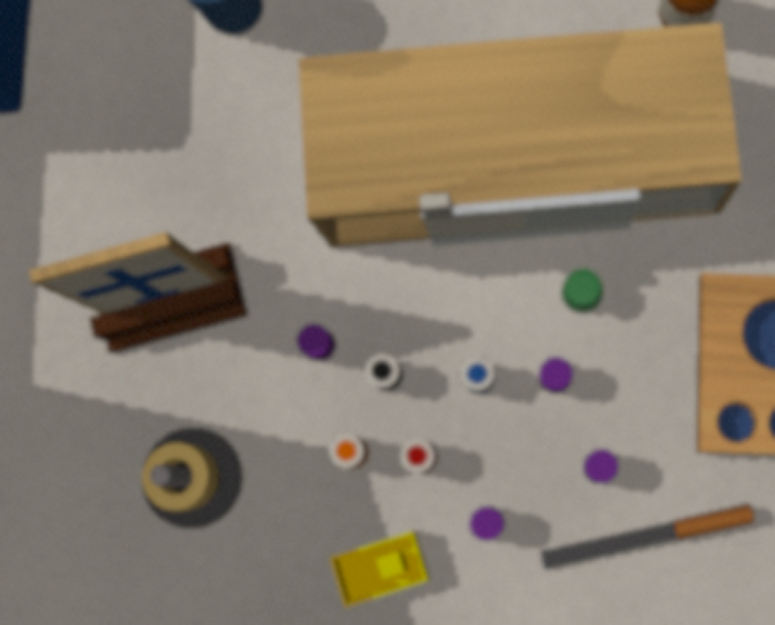

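```bash
python3 - <<'E'
from h import *
np.set_printoptions(suppress=True,precision=1)
d=np.load("top0.npz"); c=d["c"]; uv=d["uv"]
m=(c[:,2]>100)&(c[:,2]<120)&(c[:,0]>550)&(c[:,0]<900)&(c[:,1]<250)&(c[:,1]>-200)
print(m.sum(), cv2.minAreaRect(c[m][:,:2].astype(np.float32)))
P=c[m]
# cabinet yaw: back edge
for y in range(-130,200,30):
    k=abs(P[:,1]-y)<6
    if k.any(): print(y,P[k][:,0].min(),P[k][:,0].max())
m=(c[:,2]>125)&(c[:,2]<155)&(c[:,0]>600)&(c[:,0]<700)&(c[:,1]<180)&(c[:,1]>0); print("tab",m.sum(),c[m].mean(0),c[m].min(0),c[m].max(0))
m=(c[:,2]>150)&(c[:,2]<200)&(c[:,0]>500)&(c[:,0]<700)&(c[:,1]<450)&(c[:,1]>220); print("board",m.sum(),c[m].mean(0),cv2.minAreaRect(c[m&(c[:,2]>170)][:,:2].astype(np.float32)),c[m][:,2].max())
m=(c[:,2]>15)&(c[:,2]<28)&(c[:,0]>400)&(c[:,0]<650)&(c[:,1]<-100)&(c[:,1]>-400); print("caddy",m.sum(),cv2.minAreaRect(c[m][:,:2].astype(np.float32)))
m=(c[:,2]>45)&(c[:,2]<65)&(c[:,0]>380)&(c[:,0]<480)&(c[:,1]<400)&(c[:,1]>250); print("tape",m.sum(),cv2.minEnclosingCircle(c[m][:,:2].astype(np.float32)))
m=(c[:,2]>85)&(c[:,2]<110)&(c[:,0]>380)&(c[:,0]<480)&(c[:,1]<400)&(c[:,1]>250); print("post",m.sum(),c[m].mean(0))
E
```

```text
11572 ((744.7216186523438, 30.613067626953125), (215.91720581054688, 365.7787780761719), 6.216039657592773)
-130 660.479983582992 871.0763887866533
-100 657.9732337182343 797.7810388721208
-70 646.8957909379102 796.4334433800861
-40 644.1440082539548 794.4502576942283
-10 640.913050569252 795.3612625850366
20 639.517192003559 790.2368475521323
50 636.9211685674292 787.300061906878
80 633.6702202776704 785.5665140338697
110 632.502475334749 781.3712226565453
140 638.000969201898 779.354595229197
170 635.969436387129 778.4185606863452
tab 96 [636.3  94.7 141.9] [631.4  83.3 125.7] [645.1 107.1 148.6]
board 575 [587.2 346.  172.5] ((588.885009765625, 348.3215637207031), (12.262414932250977, 110.14807891845703), 14.78939437866211) 183.15566341727128
caddy 5957 ((544.88037109375, -256.7939453125), (252.7898406982422, 212.1201934814453), 87.3272705078125)
tape 451 ((425.5513000488281, 322.6064147949219), 29.254302978515625)
post 75 [425.3 320.5  94.9]
```

```bash
python3 - <<'E'
from h import *
delta([641,45,230],4.5)
E
```

```text
t 1.1 pos [ 197.4 -645.5  231.3] gap 85.6 jaw -73.0 F [-0.4 -0.2 -0.5] d [ 25.047 -21.222   0.053] turn -15.498 (deg -77.5) j6 -0.04
```

Call:
arm_command --increments '[25,-21.2,0,-15.5,1,25,-21.2,0,-15.5,1,25,-21.2,0,-15.5,1,25,-21.2,0,-15.5,1,25,-21.2,0,-15.5,1,25,-21.2,0,-15.5,1,25,-21.2,0,-15.5,1,25,-21.2,0,-15.5,1]' --newtons 30

```text
t: 1.95
position: [414.1, -307.1, 231.6]
tcp_rot: [2.295, 2.144, 0.0]
wrist_force: [1.0, -1.2, -0.1]
finger_gap: -0.3
```

```bash
python3 - <<'E'
from h import *
delta([641,45,200],4.5)
E
```

```text
t 1.9 pos [ 414.1 -307.1  231.6] gap -0.3 jaw -3.9 F [ 1.  -1.2 -0.1] d [14.667  8.096  1.262] turn -1.680 (deg -8.4) j6 -0.62
```

Call:
arm_command --increments '[14.6,8.1,0.6,-1.7,1,14.6,8.1,0.6,-1.7,1,14.6,8.1,0.6,-1.7,1,14.6,8.1,0.6,-1.7,1,14.6,8.1,0.6,-1.7,1,14.6,8.1,0.6,-1.7,1,14.6,8.1,0.6,-1.7,1,14.6,8.1,0.6,-1.7,1]'

```text
t: 2.75
position: [631.2, 29.0, 217.4]
tcp_rot: [2.129, 2.308, 0.001]
wrist_force: [1.3, -1.2, 0.3]
finger_gap: -0.3
```

```bash
python3 - <<'E'
from h import *
delta([641,45,122],4.5)
f,s=shot("wrist"); save(f,"w1")
E
```

```text
t 2.8 pos [631.2  29.  217.4] gap -0.3 jaw 4.6 F [ 1.3 -1.2  0.3] d [0.608 0.439 3.815] turn 0.023 (deg 0.1) j6 -0.07
```

View pics/w1.png

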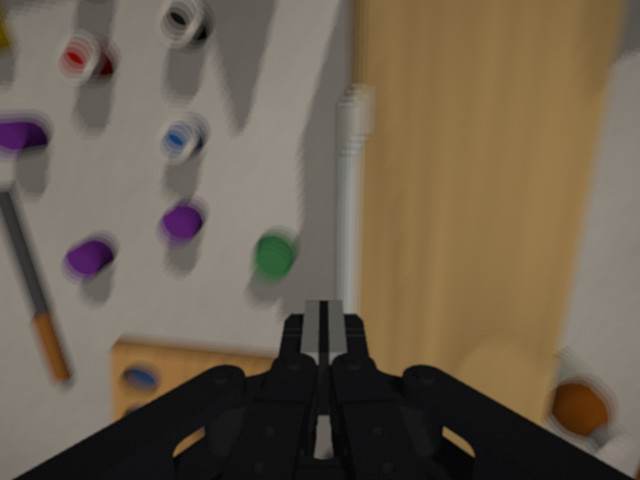

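Call:
arm_command --increments '[0.5,0.4,0.5,0,1,0.5,0.4,2.5,0,1,0.5,0.4,3.8,0,1,0.5,0.4,3.8,0,1,0.5,0.4,3.8,0,1]'

```text
t: 3.3
position: [642.7, 47.4, 122.2]
tcp_rot: [-2.127, -2.311, -0.003]
wrist_force: [-0.1, -0.1, 1.2]
finger_gap: 0.1
```

```bash
python3 - <<'E'
from h import *
delta([641,45,122],4.5)
f,s=shot("wrist"); save(f,"w2")
c,uv=cloud(f,np.ones((480,640),bool),s)
np.set_printoptions(suppress=True,precision=1)
m=(c[:,2]>130)&(c[:,2]<150)&(c[:,0]>610)&(c[:,0]<670)&(c[:,1]>60)&(c[:,1]<140); P=c[m]; print(m.sum(),np.median(P,0),np.percentile(P,[2,98],axis=0))
m=(c[:,2]>103)&(c[:,2]<116)&(c[:,0]>610)&(c[:,0]<750)&(c[:,1]>100)&(c[:,1]<300); P=c[m]
for y in range(100,260,15):
    k=abs(P[:,1]-y)<5
    if k.sum()>3: print(y,P[k].min(0),P[k].max(0))
E
```

```text
t 3.3 pos [642.7  47.4 122.2] gap 0.1 jaw 4.7 F [-0.1 -0.1  1.2] d [-0.091 -0.075  0.009] turn 0.049 (deg 0.2) j6 -0.05
3319 [637.8  96.5 144.3] [[632.   84.  134.3]
 [643.7 106.9 145.8]]
100 [631.2 100.  108.5] [750.  105.  114.3]
115 [639.9 110.  106.3] [750.  120.  113.1]
130 [638.8 125.  103. ] [749.7 135.  112.9]
145 [637.4 140.  108.1] [746.3 150.  113.4]
160 [636.7 155.  105.4] [740.5 165.  113. ]
```

View pics/w2.png

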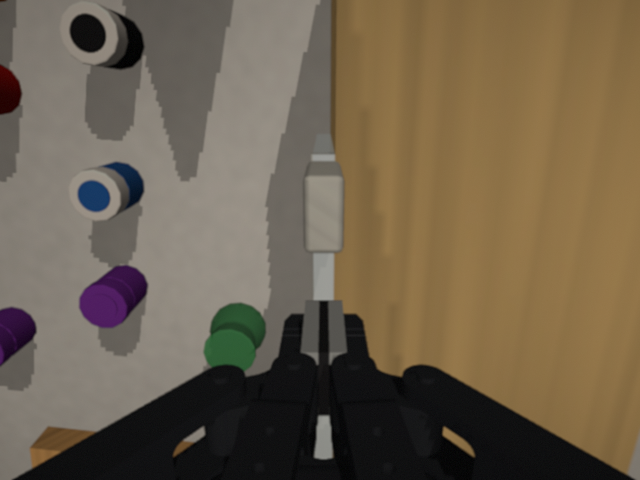

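Call:
arm_command --increments '[0.5,-0.1,0,0,1,1,-0.1,0,0,1,1.4,-0.1,0,0,1,1.8,-0.1,0,0,1,2.2,-0.1,0,0,1,2.6,-0.1,0,0,1,3,-0.1,0,0,1,3.4,-0.1,0,0,1]'

```text
t: 4.15
position: [633.7, 132.8, 123.6]
tcp_rot: [2.127, 2.311, 0.005]
wrist_force: [1.2, -2.8, 1.5]
finger_gap: 0.3
```

```bash
python3 - <<'E'
from h import *
delta([641,45,122],4.5)
f,s=shot("wrist"); save(f,"w3")
E
```

```text
t 4.2 pos [633.7 132.8 123.6] gap 0.3 jaw 4.7 F [ 1.2 -2.8  1.5] d [-3.524e+00  2.000e-03  5.900e-02] turn 0.049 (deg 0.2) j6 0.08
```

View pics/w3.png

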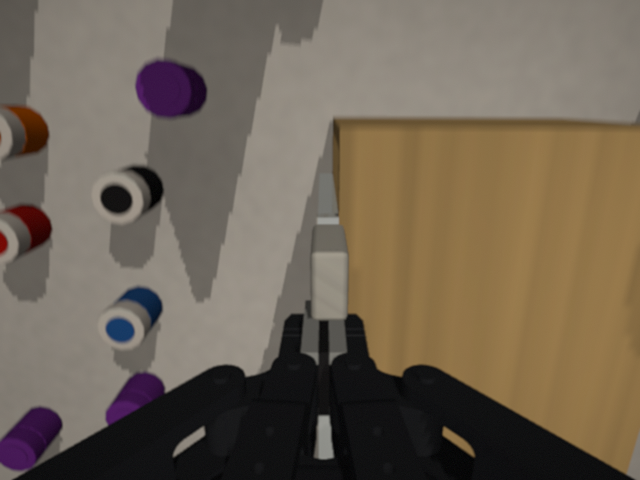

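Call:
arm_command --increments '[0.3,0,0,0,1,0.6,0,0,0,1,0.9,0,0,0,1,1.1,0,0,0,1,1.2,0,0,0,1]'

```text
t: 4.7
position: [630.9, 164.4, 123.5]
tcp_rot: [2.126, 2.312, 0.005]
wrist_force: [0.9, -1.5, 0.1]
finger_gap: 0.1
```

Call:
arm_command --increments '[0.1,0,0,0,1,0.2,0,0,0,1,0.3,0,0,0,1]'

```text
t: 5.0
position: [630.9, 165.5, 123.4]
tcp_rot: [2.124, 2.303, -0.008]
wrist_force: [2.0, -64.6, 5.8]
finger_gap: -0.1
```

```bash
python3 - <<'E'
from h import *
delta([641,45,122],4.5)
f,s=shot("wrist"); save(f,"w4")
E
```

```text
t 5.0 pos [630.9 165.5 123.4] gap -0.1 jaw 4.6 F [  2.  -64.6   5.8] d [-4.837  0.015  0.103] turn 0.027 (deg 0.1) j6 0.14
```

View pics/w4.png

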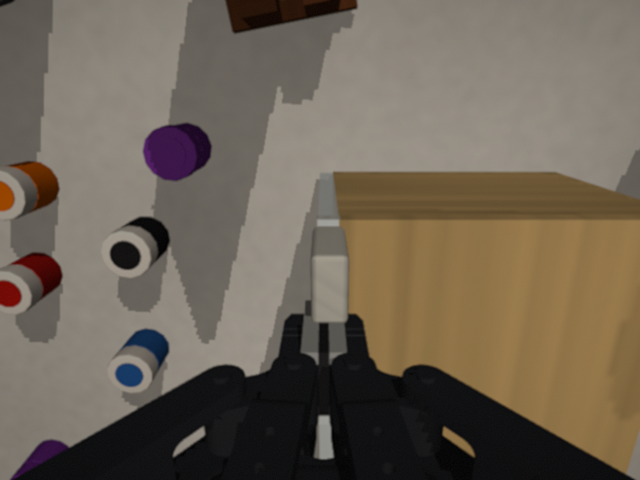

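Call:
arm_command --increments '[-0.5,0,0,0,1,-1,0,0,0,1,-1,0,-2,0,1,-1,0,-4,0,1,-1,0,-6,0,0.5,-1,0,-7,0,0.3,-1,0,-7,0,0.3]'

```text
t: 5.75
position: [633.2, 142.5, 303.6]
tcp_rot: [2.122, 2.301, 0.0]
wrist_force: [0.1, -0.4, -0.6]
finger_gap: 43.0
```

```bash
python3 - <<'E'
from h import *
np.set_printoptions(suppress=True,precision=1)
delta([588,348,290],14.8)
f,s=shot("wrist"); save(f,"w5")
c,uv=cloud(f,np.ones((480,640),bool),s)
m=(c[:,2]>130)&(c[:,2]<150)&(c[:,0]>600)&(c[:,0]<670)&(c[:,1]>140)&(c[:,1]<240); P=c[m]; print("tab",m.sum(),np.median(P,0),np.percentile(P,[2,98],axis=0))
m=(c[:,2]>103)&(c[:,2]<116)&(c[:,0]>580)&(c[:,0]<800)&(c[:,1]>0)&(c[:,1]<300); P=c[m]
for y in range(0,260,15):
    k=abs(P[:,1]-y)<5
    if k.sum()>3: print(y,P[k].min(0),P[k].max(0))
print(P.max(0))
t,_=shot("top"); save(t,"t5",(90,110,310,250),2.5)
E
```

```text
t 5.8 pos [633.2 142.5 303.6] gap 43.0 jaw 4.6 F [ 0.1 -0.4 -0.6] d [ 8.3 -1.1  0.5] turn -2.033 (deg -10.2) j6 0.10
tab 601 [630.5 189.  144.3] [[624.8 177.  137.3]
 [636.4 200.2 145.9]]
0 [649.7   0.  109. ] [790.3   5.  112.5]
15 [648.5  10.  108.6] [789.   20.  112.7]
30 [639.1  25.  108.2] [787.9  35.  113.1]
45 [637.9  40.  108.4] [786.9  50.  113.1]
60 [636.8  55.  108.5] [785.4  65.  113.1]
75 [635.6  70.  108.7] [784.4  80.  112.9]
90 [634.5  85.  108.1] [782.8  95.  112.9]
105 [633.2 100.  107.8] [781.6 110.  113.1]
120 [631.3 115.  108.5] [780.7 125.  113. ]
135 [630.1 130.  107.7] [779.4 140.  112.8]
150 [628.9 145.  107.6] [778.1 155.  113. ]
165 [627.8 160.  107.5] [776.7 170.  113.1]
180 [638.3 175.  107.8] [775.6 185.  113. ]
195 [624.  190.  108.2] [774.9 200.  114.6]
210 [661. 205. 103.] [773.5 213.7 112.9]
[790.3 213.7 114.6]
```

View pics/w5.png

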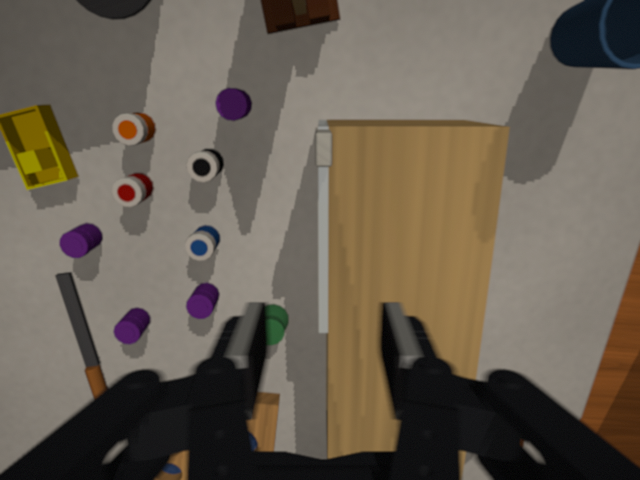

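View pics/t5.png

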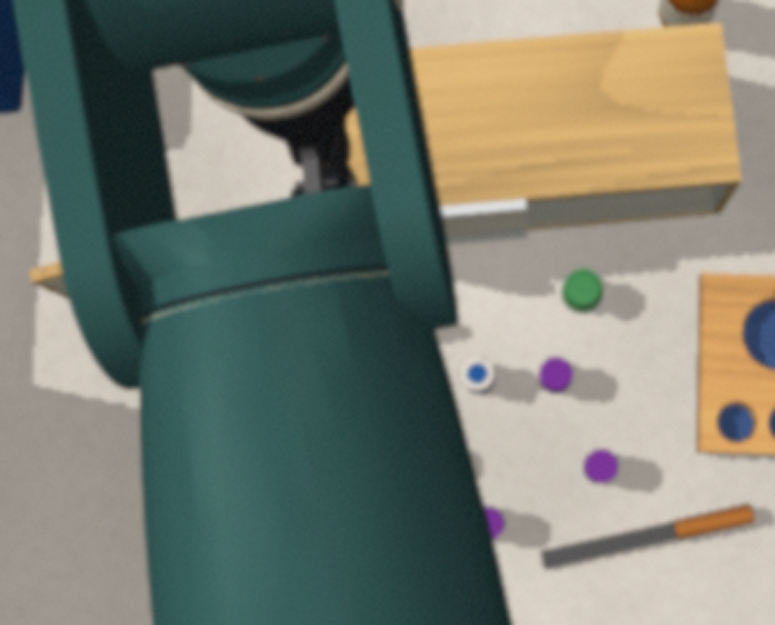

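Call:
arm_command --increments '[2,-0.8,0,-2,0.3,4,-0.8,0,-2,0.3,6.4,-1,0,-2,0.3,6.4,-1,0,-2,0.3,6.4,-1,0,-2,0.3,6.4,-1,0,-2,0.3]'

```text
t: 6.45
position: [594.5, 299.2, 295.6]
tcp_rot: [1.916, 2.481, -0.012]
wrist_force: [0.2, 0.3, 0.2]
finger_gap: 59.8
```

```bash
python3 - <<'E'
from h import *
np.set_printoptions(suppress=True,precision=1)
delta([588,348,200],14.8)
f,s=shot("wrist"); save(f,"w6")
c,uv=cloud(f,np.ones((480,640),bool),s)
m=(c[:,2]>165)&(c[:,2]<190)&(c[:,0]>540)&(c[:,0]<640)&(c[:,1]>270)&(c[:,1]<430); P=c[m]; print("board",m.sum(),P.mean(0),cv2.minAreaRect(P[:,:2].astype(np.float32)),P[:,2].max())
m=(c[:,2]>45)&(c[:,2]<65)&(c[:,0]>380)&(c[:,0]<480)&(c[:,1]<400)&(c[:,1]>250); print("tape",m.sum(),cv2.minEnclosingCircle(c[m][:,:2].astype(np.float32)) if m.any() else 0)
E
```

```text
t 6.5 pos [594.5 299.2 295.6] gap 59.8 jaw 14.6 F [0.2 0.3 0.2] d [2.  0.2 3.8] turn -0.030 (deg -0.2) j6 0.18
board 3247 [587.  351.7 178.2] ((588.0787963867188, 348.3447570800781), (10.942474365234375, 109.79147338867188), 15.13227367401123) 180.72329727153272
tape 2658 ((425.1175842285156, 322.86480712890625), 29.44671630859375)
```

View pics/w6.png

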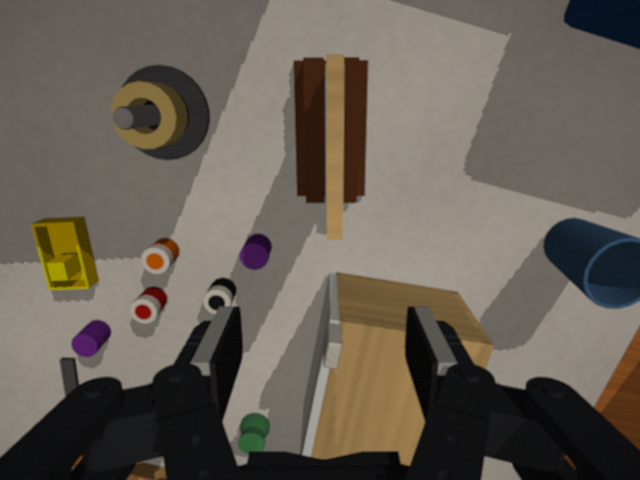

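Call:
arm_command --increments '[2,0.2,0,-0.1,0.3,2,0.2,0,-0.1,0.3,2,0.2,2,-0.1,0.3,2,0.2,4,-0.1,0.3,2,0.2,6.15,-0.1,0.3,2,0.2,6.15,-0.1,0.3,2,0.2,6.15,-0.1,0.3]'

```text
t: 7.2
position: [587.5, 345.8, 142.3]
tcp_rot: [1.908, 2.487, -0.013]
wrist_force: [1.0, -0.0, 1.3]
finger_gap: 60.2
```

Call:
arm_command --increments '[0,0,0,0,1,0,0,0,0,1,0,0,0,0,1,0,0,0,0,1,0,0,0,0,1,0,0,0,0,1]' --newtons 50

```text
t: 7.8
position: [588.1, 346.0, 144.1]
tcp_rot: [1.907, 2.487, -0.009]
wrist_force: [-0.1, -0.5, 7.5]
finger_gap: 9.0
```

```bash
python3 - <<'E'
from h import *
delta([588,348.4,142],15)
E
```

```text
t 7.8 pos [588.1 346.  144.1] gap 9.0 jaw 15.0 F [-0.1 -0.5  7.5] d [0.093 0.021 0.084] turn 0.007 (deg 0.0) j6 0.24
```

Call:
arm_command --increments '[0,0,-0.8,0,1,0,0,-1.6,0,1,0,0,-2.4,0,1,0,0,-3,0,1,0,0,-3.6,0,1,0,0,-3.6,0,1]'

```text
t: 8.4
position: [588.3, 347.2, 236.6]
tcp_rot: [1.906, 2.486, -0.005]
wrist_force: [0.5, 0.0, -0.9]
finger_gap: 9.2
```

```bash
python3 - <<'E'
from h import *
delta([590,200,232],4.6)
f,s=shot("wrist"); save(f,"w7")
f,s=shot("side"); save(f,"s7")
E
```

```text
t 8.4 pos [588.3 347.2 236.6] gap 9.2 jaw 15.0 F [ 0.5  0.  -0.9] d [-5.703 -1.463  0.232] turn 2.088 (deg 10.4) j6 0.24
```

View pics/s7.png

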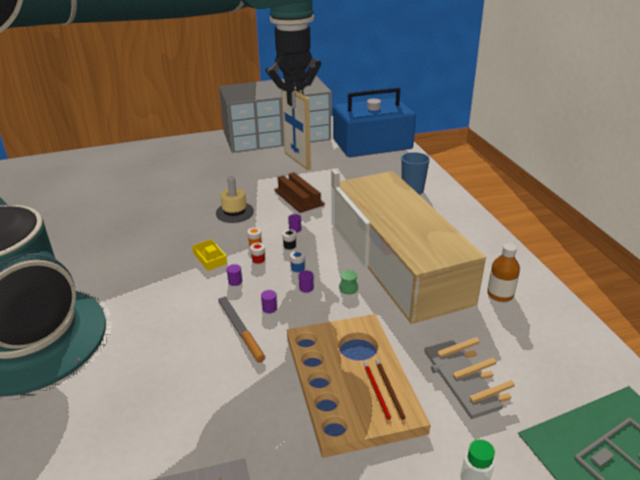

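Board lifted clear of the stand (side view ~(298,130)); door looks shut. Carry it to the front of the door, moderately slowly.

Call:
arm_command --increments '[-1,-0.4,0,0.4,1,-2,-0.7,0,0.8,1,-3,-1,0,1.2,1,-4,-1.2,0,1.6,1,-5,-1.4,0,2.1,1,-5.7,-1.5,0,2.1,1,-5.7,-1.5,0,2.1,1,-5.7,-1.5,0,2.1,1]'

```text
t: 9.3
position: [588.6, 199.6, 234.6]
tcp_rot: [2.126, 2.302, -0.009]
wrist_force: [-0.2, -0.0, -0.6]
finger_gap: 9.3
```

```bash
python3 - <<'E'
from h import *
delta([601,94.4,150],4.6)
E
```

```text
t 9.3 pos [588.6 199.6 234.6] gap 9.3 jaw 4.6 F [-0.2 -0.  -0.6] d [-4.202  0.158  3.425] turn -0.008 (deg -0.0) j6 0.21
```

Call:
arm_command --increments '[-1,0.1,0,0,1,-2,0.1,0,0,1,-3,0.1,0,0,1,-4.2,0.15,0,0,1,-4.2,0.15,1,0,1,-4.2,0.15,2,0,1,-4.2,0.15,3,0,1,-4.2,0.15,3,0,1]'

```text
t: 10.1
position: [599.4, 95.2, 156.8]
tcp_rot: [2.127, 2.307, -0.015]
wrist_force: [0.6, -0.4, -1.1]
finger_gap: 9.4
```

```bash
python3 - <<'E'
from h import *
np.set_printoptions(suppress=True,precision=1)
delta([601,94.4,137],4.6)
f,s=shot("wrist"); save(f,"w8")
c,uv=cloud(f,np.ones((480,640),bool),s)
m=(c[:,2]>175)&(c[:,2]<210)&(c[:,0]>560)&(c[:,0]<640)&(c[:,1]>20)&(c[:,1]<170); P=c[m]; print("board",m.sum(),P.mean(0),cv2.minAreaRect(P[:,:2].astype(np.float32)) if m.any() else 0)
f,s=shot("side"); save(f,"s8",(250,100,300,230),2.5)
E
```

```text
t 10.1 pos [599.4  95.2 156.8] gap 9.4 jaw 4.6 F [ 0.6 -0.4 -1.1] d [-0.   0.1  0.8] turn 0.008 (deg 0.0) j6 0.04
board 19096 [597.9 110.2 194.9] ((594.2561645507812, 103.4394302368164), (73.97368621826172, 78.16929626464844), 42.44702911376953)
```

View pics/s8.png

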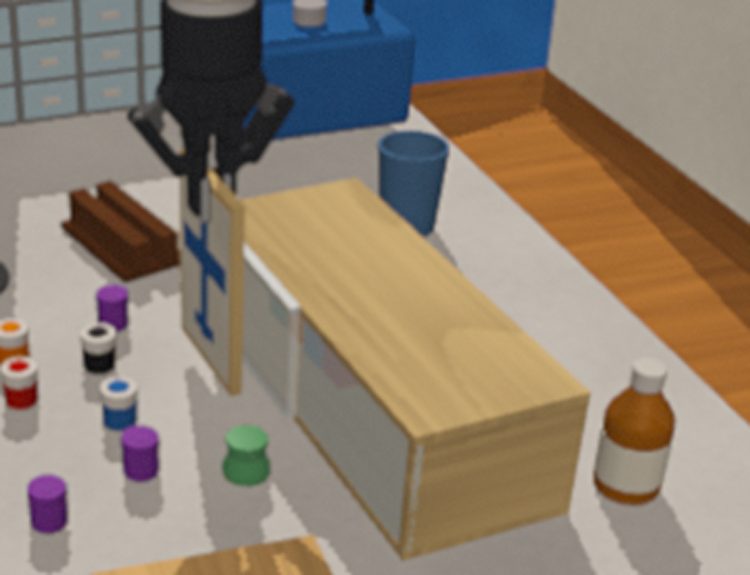

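View pics/w8.png

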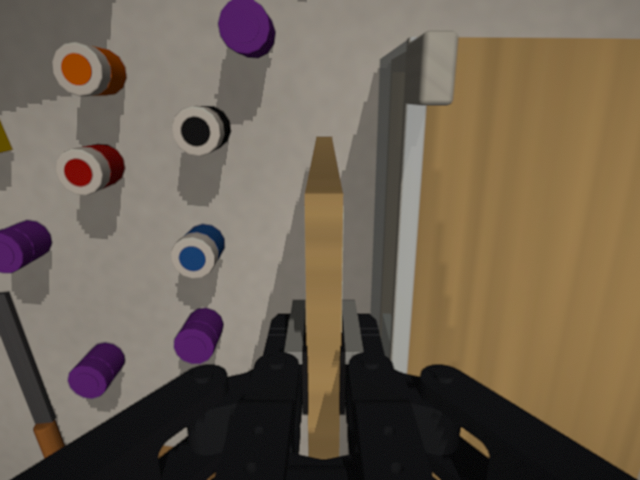

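Call:
arm_command --increments '[0,0,0.3,0,1,0,0,0.6,0,1,0,0,0.7,0,1,0,0,0.74,0,1,0,0,0.74,0,1]'

```text
t: 10.7
position: [600.9, 95.0, 142.5]
tcp_rot: [2.125, 2.304, -0.009]
wrist_force: [0.4, -0.3, -1.4]
finger_gap: 9.4
```

Call:
arm_command --increments '[0,0,0.04,0,1,0,0,0.08,0,1,0,0,0.08,0,1]'

```text
t: 11.0
position: [600.9, 95.0, 140.5]
tcp_rot: [2.125, 2.304, -0.009]
wrist_force: [0.1, -0.3, -1.8]
finger_gap: 9.4
```

Call:
arm_command --increments '[0,0,0.06,0,1,0,0,0.12,0,1,0,0,0.12,0,1]'

```text
t: 11.3
position: [600.7, 94.9, 137.2]
tcp_rot: [2.125, 2.304, -0.01]
wrist_force: [-0.2, -0.7, -1.7]
finger_gap: 9.5
```

Call:
arm_command --increments '[0,0,0.04,0,1,0,0,0.08,0,1,0,0,0.08,0,1]'

```text
t: 11.6
position: [601.1, 95.0, 136.1]
tcp_rot: [2.125, 2.303, -0.009]
wrist_force: [-1.6, -0.1, 6.1]
finger_gap: 9.5
```

Call:
arm_command --increments '[0,0,0,0,0.8,0,0,0,0,0.7,0,0,0,0,0.7,0,0,0,0,0.7]'

```text
t: 12.0
position: [601.0, 95.0, 136.0]
tcp_rot: [2.125, 2.303, -0.009]
wrist_force: [-0.2, 0.4, 1.1]
finger_gap: 25.6
```

```bash
python3 - <<'E'
from h import *
delta([601,94.4,137],4.6)
f,s=shot("wrist"); save(f,"w9",(200,100,300,250),2.5)
f,s=shot("side"); save(f,"s9",(250,100,300,230),2.5)
E
```

```text
t 12.0 pos [601.  95. 136.] gap 25.6 jaw 4.6 F [-0.2  0.4  1.1] d [-0.024 -0.004 -0.04 ] turn 0.005 (deg 0.0) j6 0.04
```

View pics/s9.png

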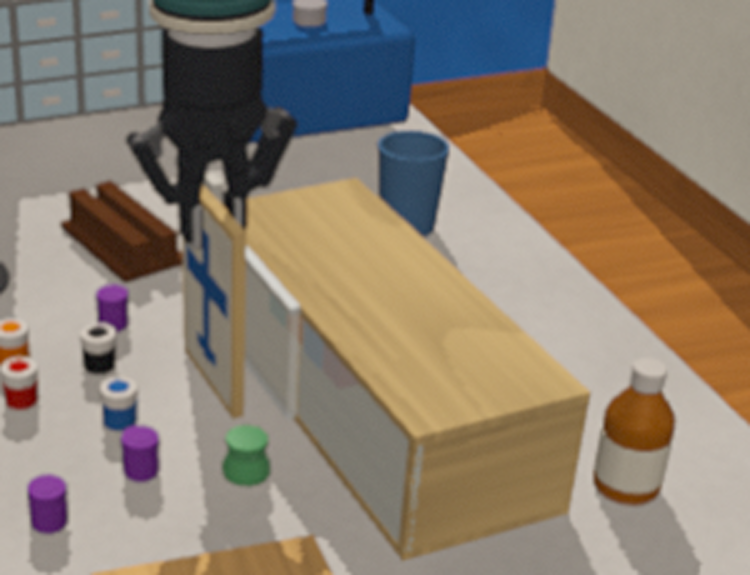

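View pics/w9.png

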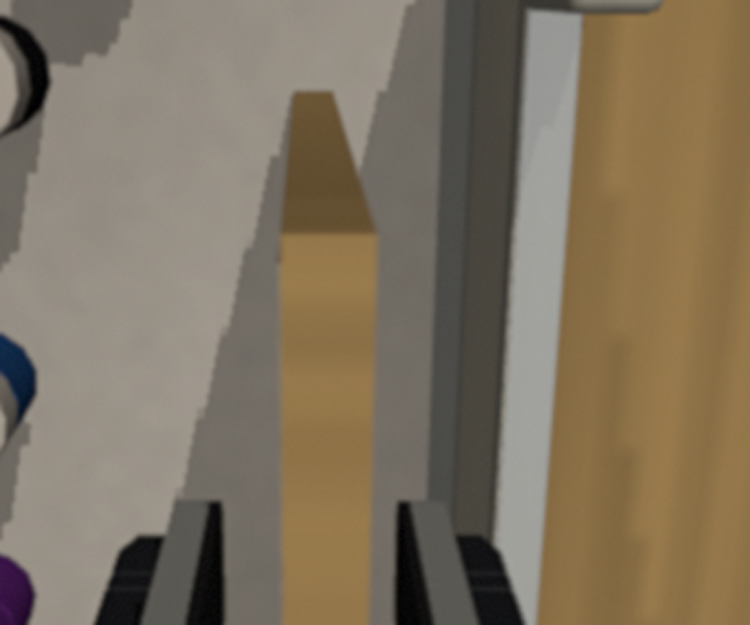

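Call:
arm_command --increments '[0,0.15,0,0,0.7,0,0.3,0,0,0.7,0,0.4,0,0,0.7,0,0.5,0,0,0.7,0,0.6,0,0,0.7,0,0.7,0,0,0.7,0,0.8,0,0,0.7,0,0.9,0,0,0.7]'

```text
t: 12.9
position: [623.7, 96.8, 136.0]
tcp_rot: [2.125, 2.303, -0.009]
wrist_force: [-0.4, -0.6, 0.8]
finger_gap: 25.7
```

```bash
python3 - <<'E'
from h import *
delta([601,94.4,137],4.6)
f,s=shot("wrist"); save(f,"w10",(200,100,300,250),2.5)
f,s=shot("side"); save(f,"s10",(250,100,300,230),2.5)
E
```

```text
t 12.9 pos [623.7  96.8 136. ] gap 25.7 jaw 4.6 F [-0.4 -0.6  0.8] d [-0.024 -0.913 -0.04 ] turn 0.005 (deg 0.0) j6 0.04
```

View pics/s10.png

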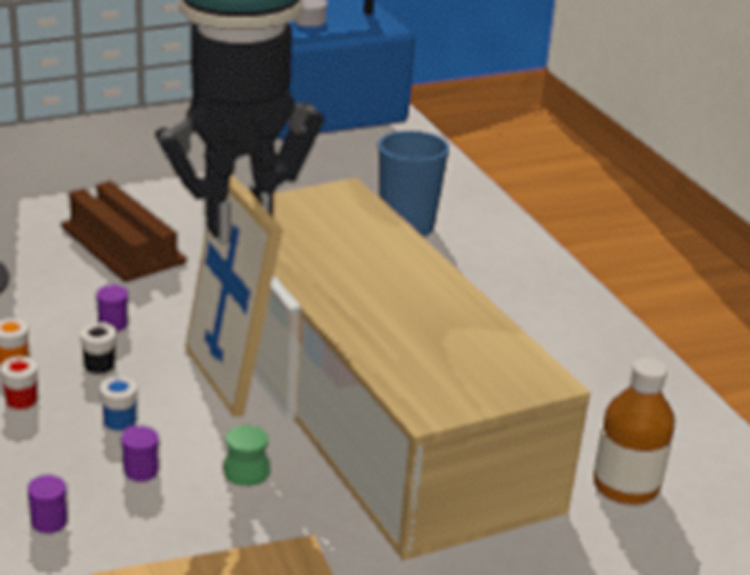

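View pics/w10.png

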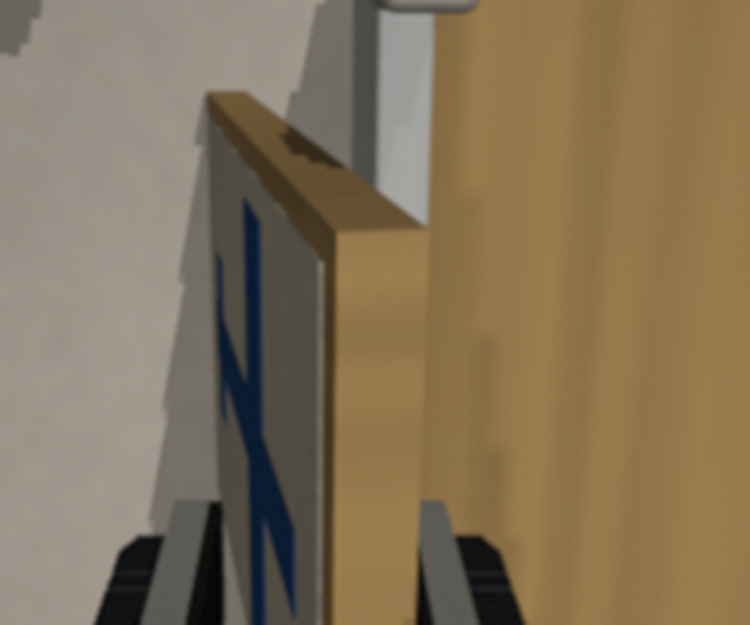

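Call:
arm_command --increments '[0,0.1,0,0,0.7,0,0.2,0,0,0.7,0,0.3,0,0,0.7,0,0.4,0,0,0.7,0,0.5,0,0,0.7,0,0.6,0,0,0.7,0,0.7,0,0,0.7,0,0.75,0,0,0.7]'

```text
t: 13.8
position: [642.6, 98.3, 136.0]
tcp_rot: [2.125, 2.303, -0.009]
wrist_force: [-0.5, -0.4, -1.1]
finger_gap: 25.9
```

```bash
python3 - <<'E'
from h import *
delta([601,94.4,137],4.6)
f,s=shot("wrist"); save(f,"w11",(200,100,300,250),2.5)
f,s=shot("side"); save(f,"s11",(250,100,300,230),2.5)
E
```

```text
t 13.8 pos [642.6  98.3 136. ] gap 25.9 jaw 4.6 F [-0.5 -0.4 -1.1] d [-0.023 -1.673 -0.043] turn 0.004 (deg 0.0) j6 0.04
```

View pics/s11.png

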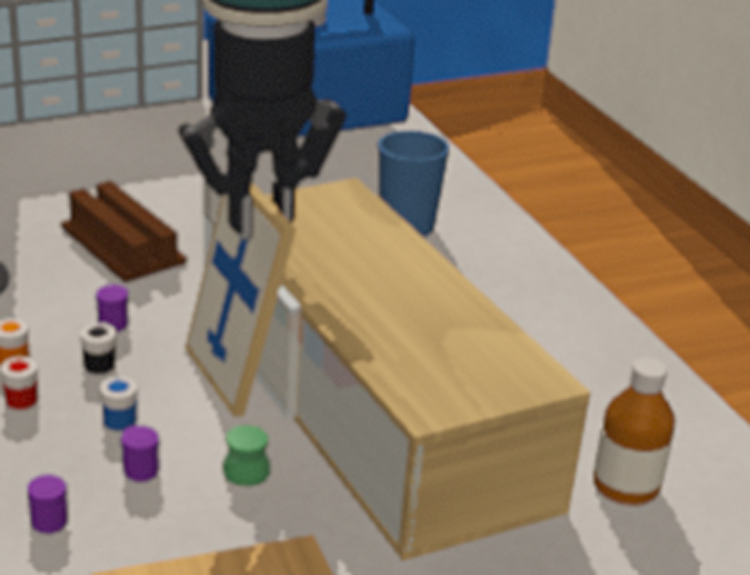

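View pics/w11.png

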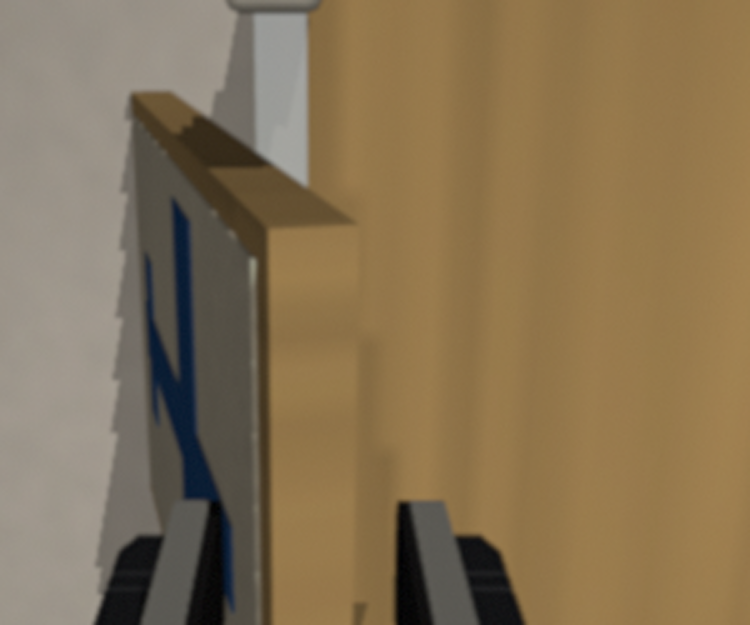

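Call:
arm_command --increments '[0,0,0,0,0.6,0,0,0,0,0.5,0,0,-0.5,0,0.5,0,0,-1,0,0.5,0,0,-2.5,0,0.5,0,0,-4.5,0,0.5,0,0,-5,0,0.5,0,0,-5,0,0.5]'

```text
t: 14.7
position: [643.0, 99.6, 265.3]
tcp_rot: [2.122, 2.301, -0.002]
wrist_force: [0.3, 0.2, -0.5]
finger_gap: 43.0
```

```bash
python3 - <<'E'
from h import *
np.set_printoptions(suppress=True,precision=1)
delta([425,323,220],0)
f,s=shot("wrist"); save(f,"w12")
c,uv=cloud(f,np.ones((480,640),bool),s)
for y in range(40,160,20):
  k=(abs(c[:,1]-y)<3)&(c[:,2]>145)&(c[:,2]<200)&(c[:,0]>590)&(c[:,0]<690); 
  if k.any():
    P=c[k];print(y,P.min(0),P.max(0))
f,s=shot("side"); save(f,"s12",(150,100,300,230),2.5)
E
```

```text
t 14.7 pos [643.   99.6 265.3] gap 43.0 jaw 4.6 F [ 0.3  0.2 -0.5] d [ 9.6 -8.   1.7] turn 0.925 (deg 4.6) j6 0.04
60 [634.7  57.  145.5] [650.2  62.9 168.9]
80 [632.6  77.  145.1] [648.5  82.8 168.9]
100 [630.9  97.  145.3] [647.4 103.  168.8]
120 [630.  117.  146.2] [645.7 123.  168.8]
140 [628.  137.  145.1] [643.9 143.  169.5]
```

View pics/s12.png

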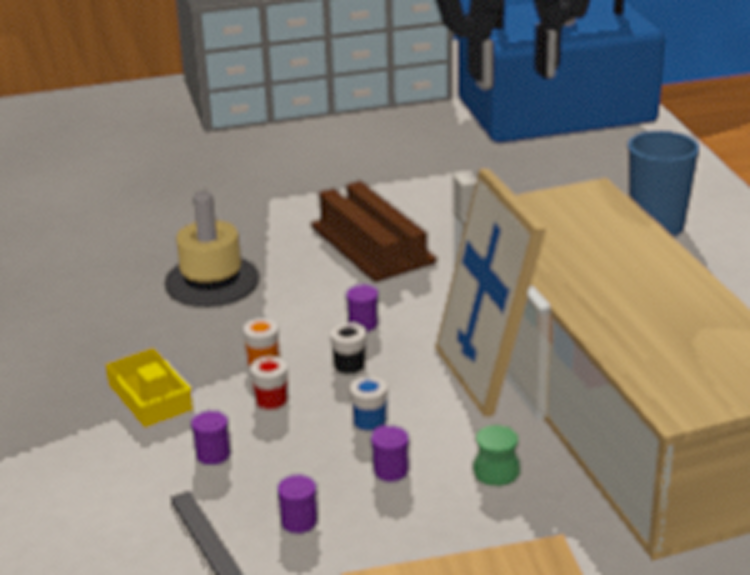

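View pics/w12.png

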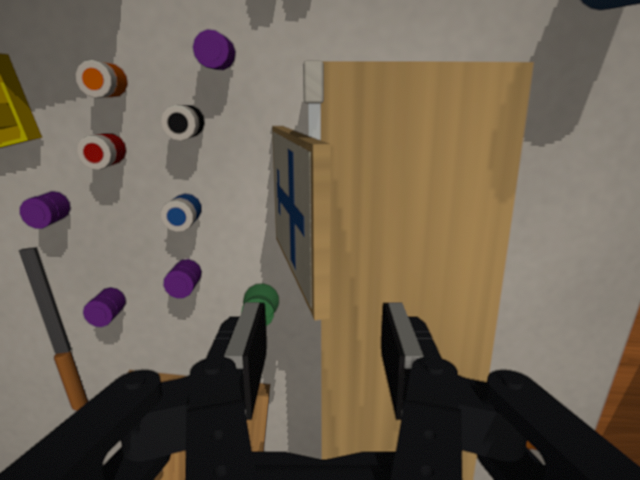

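Call:
arm_command --increments '[2,-1.6,0,0.9,0,4,-3.2,0,0.9,0,6,-5,0,0.9,0,8,-7,0,0.9,0,8.6,-8,0,0.9,0,8.6,-8,0,0.9,0,8.6,-8,0,0.9,0,8.6,-8,0,0.9,0]'

```text
t: 15.6
position: [424.8, 298.0, 257.6]
tcp_rot: [2.211, 2.22, -0.01]
wrist_force: [0.4, -0.6, -0.3]
finger_gap: 85.5
```

```bash
python3 - <<'E'
from h import *
np.set_printoptions(suppress=True,precision=1)
f,s=shot("wrist"); save(f,"w13")
c,uv=cloud(f,np.ones((480,640),bool),s)
near=(abs(c[:,0]-425)<50)&(abs(c[:,1]-323)<50)
m=(c[:,2]>50)&(c[:,2]<58)&near; print("tape",m.sum(),cv2.minEnclosingCircle(c[m][:,:2].astype(np.float32)) if m.any() else 0)
m=(c[:,2]>92)&(c[:,2]<98)&near; print("post",m.sum(),cv2.minEnclosingCircle(c[m][:,:2].astype(np.float32)) if m.any() else 0)
delta([425.1,322.9,140],0)
E
```

```text
tape 2864 ((425.1288757324219, 322.9693603515625), 29.12987518310547)
post 456 ((425.12811279296875, 323.171142578125), 8.923372268676758)
t 15.7 pos [425.5 297.5 257.7] gap 85.1 jaw 0.2 F [ 0.2 -0.3 -0.7] d [ 1.1 -0.   4.7] turn 0.031 (deg 0.2) j6 0.56
```

View pics/w13.png

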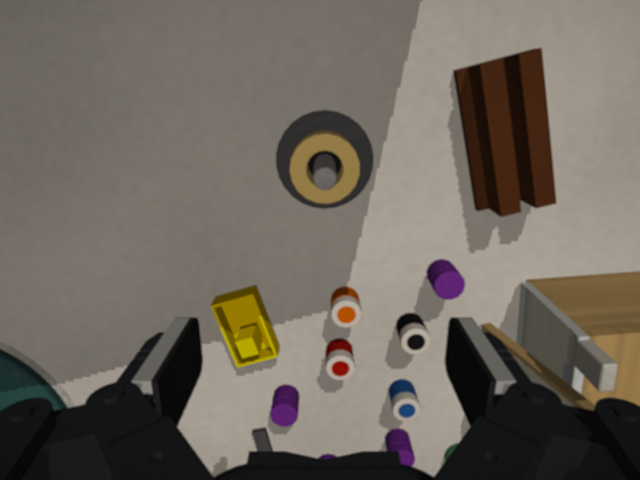

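Tape and post centre agree at (425.1, 323.0), image (325,170). Descend in stages.

Call:
arm_command --increments '[1,0,0,0,0,1,0,1,0,0,1,0,3,0,0,1,0,5,0,0,1,0,5.5,0,0,1,0,5.5,0,0,1,0,5.5,0,0]'

```text
t: 16.35
position: [426.7, 321.2, 122.2]
tcp_rot: [2.213, 2.217, -0.007]
wrist_force: [0.0, 0.5, 0.6]
finger_gap: 85.4
```

```bash
python3 - <<'E'
from h import *
delta([425.1,323,29],0)
E
```

```text
t 16.4 pos [426.7 321.2 122.2] gap 85.4 jaw 0.1 F [0.  0.5 0.6] d [ 0.106 -0.076  3.725] turn 0.021 (deg 0.1) j6 0.60
```

Call:
arm_command --increments '[0.1,-0.07,0.5,0,0,0.1,-0.07,1.5,0,0,0.1,-0.07,2.5,0,0,0.1,-0.07,3.2,0,0,0.1,-0.07,3.7,0,0,0.1,-0.07,3.7,0,0,0.1,-0.07,3.7,0,0]'

```text
t: 17.05
position: [425.8, 323.2, 30.7]
tcp_rot: [2.213, 2.217, -0.005]
wrist_force: [0.4, 0.2, 0.3]
finger_gap: 85.4
```

Call:
arm_command --increments '[0,0,0,0,0.2,0,0,0,0,0.4,0,0,0,0,0.6,0,0,0,0,0.6,0,0,0,0,0.6,0,0,0,0,0.6]' --newtons 30

```text
t: 17.65
position: [426.3, 323.7, 32.1]
tcp_rot: [2.213, 2.217, -0.002]
wrist_force: [-0.9, -0.1, 7.2]
finger_gap: 56.1
```

```bash
python3 - <<'E'
from h import *
delta([425.1,323,29],0)
f,s=shot("wrist"); save(f,"w14")
f,s=shot("side"); save(f,"s14",(150,120,200,150),3.5)
E
```

```text
t 17.6 pos [426.3 323.7  32.1] gap 56.1 jaw 0.1 F [-0.9 -0.1  7.2] d [-0.026 -0.051  0.123] turn 0.022 (deg 0.1) j6 0.61
```

View pics/s14.png

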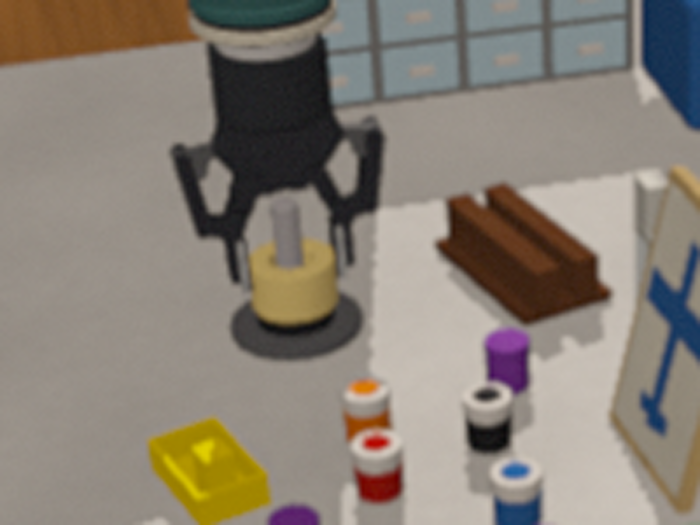

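View pics/w14.png

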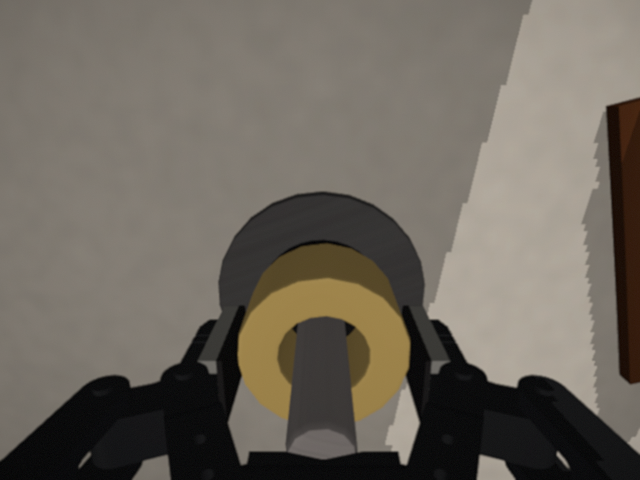

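Call:
arm_command --increments '[0,0,-0.5,0,0.6,0,0,-1,0,0.6,0,0,-1.6,0,0.6,0,0,-2.2,0,0.6,0,0,-2.8,0,0.6,0,0,-3.4,0,0.6,0,0,-4,0,0.6,0,0,-4.4,0,0.6]'

```text
t: 18.55
position: [426.0, 324.6, 143.8]
tcp_rot: [2.213, 2.217, -0.0]
wrist_force: [0.6, 0.4, -0.2]
finger_gap: 56.0
```

```bash
python3 - <<'E'
from h import *
delta([548,-202,170],0)
f,s=shot("side"); save(f,"s15",(150,80,200,150),3.5)
f,s=shot("wrist"); save(f,"w15")
c,uv=cloud(f,np.ones((480,640),bool),s); T=np.linalg.inv(T_tool(s)); t=c@T[:3,:3].T+T[:3,3]
m=(abs(t[:,0])<60)&(abs(t[:,1])<33)&(t[:,2]>-60)&(t[:,2]<20); 
print(np.percentile(t[m],[1,50,99],axis=0).round(1))
E
```

```text
t 18.6 pos [426.  324.6 143.8] gap 56.0 jaw 0.1 F [ 0.6  0.4 -0.2] d [-21.081   4.849  -0.875] turn 0.021 (deg 0.1) j6 0.61
[[-25.7 -32.2 -58.2]
 [  7.3  -0.1 -22.2]
 [ 28.1  32.2   8.1]]
```

View pics/s15.png

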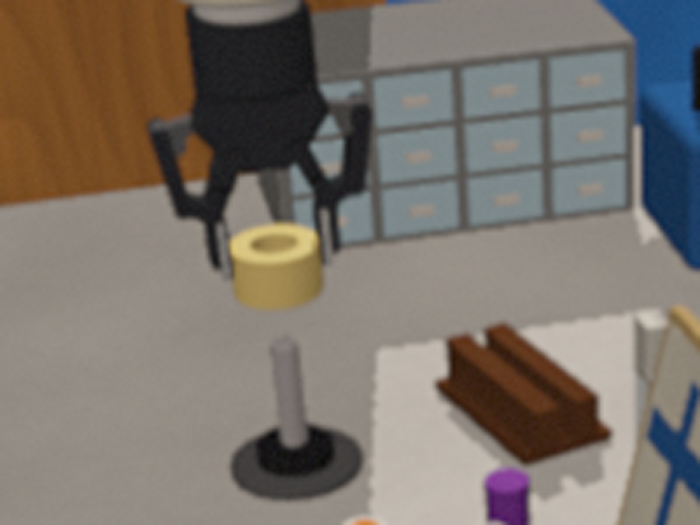

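View pics/w15.png

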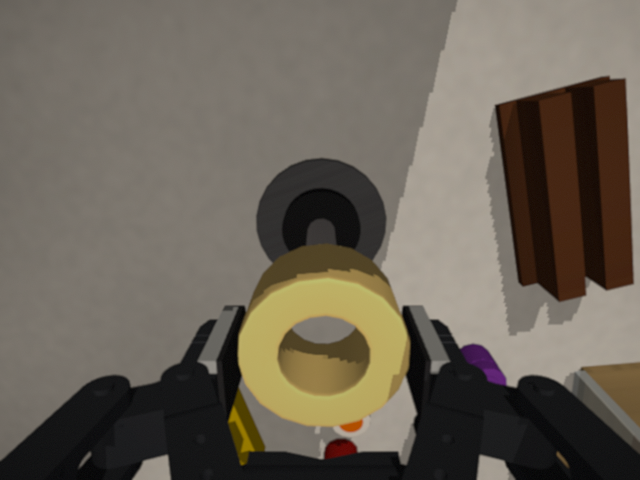

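Call:
arm_command --increments '[-2,0.3,-1,0,0.6,-4,0.6,-2,0,0.6,-6,0.9,-2.4,0,0.6,-8,1.2,-2.4,0,0.6,-10,1.4,-2.4,0,0.6,-12,1.6,-2.4,0,0.6,-14,1.8,-2.4,0,0.6,-16,2,-2.4,0,0.6]'

```text
t: 19.45
position: [474.5, -61.2, 206.0]
tcp_rot: [2.213, 2.217, 0.001]
wrist_force: [1.5, 1.1, -0.8]
finger_gap: 56.3
```

```bash
python3 - <<'E'
from h import *
delta([520,-310,200],0)
E
```

```text
t 19.4 pos [474.5 -61.2 206. ] gap 56.3 jaw 0.1 F [ 1.5  1.1 -0.8] d [-9.955  1.801  0.312] turn 0.021 (deg 0.1) j6 -0.18
```

Call:
arm_command --increments '[-2,0.3,0,0,0.6,-4,0.7,0,0,0.6,-6,1.1,0,0,0.6,-8,1.5,0,0,0.6,-9.5,1.8,0,0,0.6,-10,1.8,0,0,0.6,-10,1.8,0,0,0.6,-10,1.8,0,0,0.6]'

```text
t: 20.25
position: [519.7, -310.3, 207.2]
tcp_rot: [2.214, 2.218, 0.001]
wrist_force: [0.1, 0.3, -1.0]
finger_gap: 56.2
```

```bash
cat > caddy.py <<'E'
from h import *
np.set_printoptions(suppress=True,precision=1)
f,s=shot("wrist"); save(f,"wc")
out=[]
for n in ["caddy_hole5","caddy_hole0"]:
    for q in tip_of(f,n):
        out.append((n,round(q["confidence"],2),np.array(q["pixel"]).round(1),at_z(f,[q["pixel"]],22,s)[0]))
for o in out: print(*o)
# dark-blue hole floor segmentation
hsv=cv2.cvtColor(f["image"],cv2.COLOR_RGB2HSV)
m=cv2.inRange(hsv,(95,60,20),(130,255,255))
n,lab,st,ce=cv2.connectedComponentsWithStats(m)
for i in range(1,n):
    if st[i,4]>300: print("blue",st[i],ce[i])
c,uv=cloud(f,np.ones((480,640),bool),s)
k=(c[:,2]>18)&(c[:,2]<26)&(c[:,0]>400)&(c[:,0]<660)&(c[:,1]<-100)&(c[:,1]>-420); np.savez("cad.npz",c=c,uv=uv)
print(cv2.minAreaRect(c[k][:,:2].astype(np.float32)))
E
python3 caddy.py
```

```text
caddy_hole5 0.89 [253.2 192.2] [ 465.3 -299.8   22. ]
caddy_hole5 0.83 [252.4 246.3] [ 462.5 -344.7   22. ]
caddy_hole5 0.83 [245.5  64.9] [ 464.2 -206.9   22. ]
caddy_hole5 0.73 [362.   55.8] [ 547.6 -200.7   22. ]
caddy_hole5 0.67 [247.8 131.4] [ 463.5 -253.5   22. ]
caddy_hole0 0.89 [253.2 192.2] [ 465.3 -299.8   22. ]
caddy_hole0 0.83 [252.4 246.3] [ 462.5 -344.7   22. ]
caddy_hole0 0.83 [245.5  64.9] [ 464.2 -206.9   22. ]
caddy_hole0 0.73 [362.   55.8] [ 547.6 -200.7   22. ]
caddy_hole0 0.67 [247.8 131.4] [ 463.5 -253.5   22. ]
blue [229   0  44  22 738] [250.    8.6]
blue [ 317   12   85   92 6114] [359.1  57.3]
blue [ 230   43   43   48 1622] [251.1  65.9]
blue [ 231  108   42   44 1424] [251.4 129.4]
blue [ 232  170   40   38 1183] [251.6 188.4]
blue [234 227  38  33 966] [251.9 242.9]
((549.9898681640625, -272.42523193359375), (219.47607421875, 227.4656524658203), 87.88619995117188)
```

View pics/wc.png

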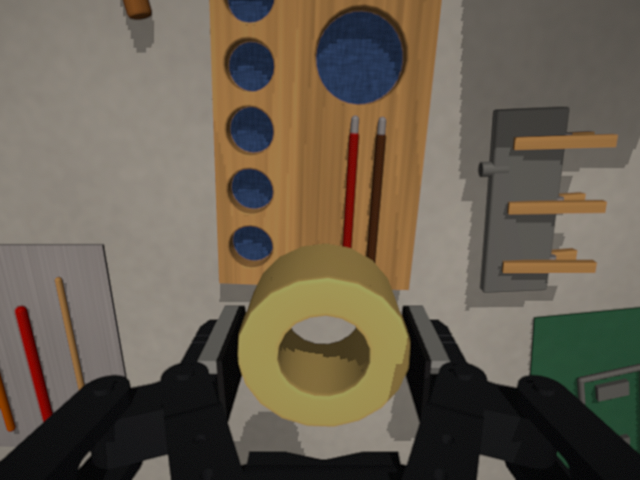

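```bash
cat > holes.py <<'E'
from h import *
np.set_printoptions(suppress=True,precision=1)
f,s=shot("wrist"); save(f,"wc2")
hsv=cv2.cvtColor(f["image"],cv2.COLOR_RGB2HSV)
m=cv2.inRange(hsv,(95,60,20),(130,255,255))
cs,_=cv2.findContours(m,cv2.RETR_EXTERNAL,cv2.CHAIN_APPROX_NONE)
for k in cs:
    if cv2.contourArea(k)<500: continue
    w=at_z(f,k.reshape(-1,2),22,s)[:,:2]
    e=cv2.fitEllipse(w.astype(np.float32)); print("ellipse c",np.array(e[0]),"d",np.array(e[1]),"mec",cv2.minEnclosingCircle(w.astype(np.float32)))
delta([548,-202,150],0)
E
python3 holes.py
```

```text
ellipse c [ 462.2 -342. ] d [26.7 30.7] mec ((462.69268798828125, -340.86083984375), 15.739105224609375)
ellipse c [ 464.2 -297. ] d [28.7 31.1] mec ((464.3489074707031, -296.9063720703125), 15.83665943145752)
ellipse c [ 466.3 -252.3] d [30.1 31.5] mec ((466.6181335449219, -252.1484832763672), 16.027921676635742)
ellipse c [ 468.2 -207.9] d [30.2 31.5] mec ((468.531494140625, -208.08346557617188), 16.005849838256836)
ellipse c [ 545.5 -202.6] d [60.1 60.2] mec ((545.626708984375, -202.5380859375), 30.627044677734375)
ellipse c [ 469.2 -170.4] d [14.2 32.2] mec ((469.63897705078125, -165.3317108154297), 15.224464416503906)
t 20.4 pos [ 520.  -309.9  208.1] gap 56.3 jaw 0.2 F [ 0.2  0.4 -0.5] d [4.3 1.1 2.3] turn 0.036 (deg 0.2) j6 -0.58
```

```bash
python3 - <<'E'
from h import *
np.set_printoptions(suppress=True,precision=1)
f,s=shot("wrist"); save(f,"wc3",(210,0,210,270),2.2)
c,uv=cloud(f,np.ones((480,640),bool),s)
for row in (57,):
  k=(uv[:,1]==row)&(uv[:,0]>300)&(uv[:,0]<430); print([(int(u),int(x),int(z)) for u,x,z in zip(uv[k][:,0],c[k][:,0],c[k][:,2])][::2])
Z=np.full((480,640),99.); Z[uv[:,1],uv[:,0]]=c[:,2]
m=((Z<16)).astype(np.uint8)*255
m[:, :222]=0; m[:,425:]=0; m[262:]=0
cs,_=cv2.findContours(m,cv2.RETR_EXTERNAL,cv2.CHAIN_APPROX_NONE)
for k in cs:
    if cv2.contourArea(k)<500: continue
    w=at_z(f,k.reshape(-1,2),22,s)[:,:2].astype(np.float32); e=cv2.fitEllipse(w); print("z<16 @22",np.array(e[0]),np.array(e[1]))
    kk=np.zeros((480,640),np.uint8); cv2.drawContours(kk,[k],-1,1,-1); kk=cv2.erode(kk,np.ones((3,3)))
    P=c[kk[uv[:,1],uv[:,0]]>0]; P=P[P[:,2]<9]; e=cv2.minEnclosingCircle(P[:,:2].astype(np.float32)); print("   floor",e,np.median(P[:,2]), P.max(0),P.min(0))
E
```

```text
[(301, 504, 23), (303, 505, 22), (306, 508, 21), (308, 509, 22), (310, 510, 22), (312, 512, 22), (314, 513, 21), (316, 515, 6), (318, 516, 6), (320, 518, 6), (322, 519, 7), (324, 521, 6), (326, 522, 6), (328, 524, 7), (330, 525, 6), (332, 527, 5), (334, 528, 7), (336, 530, 7), (338, 531, 6), (340, 533, 7), (342, 534, 7), (344, 535, 7), (346, 537, 8), (348, 538, 8), (350, 540, 7), (352, 542, 6), (354, 543, 8), (356, 544, 7), (358, 546, 7), (360, 547, 7), (362, 549, 5), (364, 550, 7), (366, 552, 7), (369, 554, 6), (371, 556, 7), (373, 557, 7), (375, 559, 7), (377, 560, 7), (379, 562, 6), (381, 563, 7), (383, 565, 7), (385, 566, 6), (387, 568, 8), (389, 569, 6), (391, 571, 4), (393, 572, 7), (395, 574, 7), (397, 575, 7), (399, 577, 6), (401, 578, 7), (403, 578, 14), (405, 579, 21), (407, 580, 22), (409, 581, 23), (411, 583, 23), (413, 584, 23), (415, 586, 22), (417, 587, 22), (419, 588, 23), (421, 590, 23), (423, 591, 22), (425, 593, 23), (427, 594, 21), (429, 596, 22)]
z<16 @22 [ 461.5 -343.2] [31.4 34.4]
   floor ((459.3313903808594, -348.19097900390625), 17.129745483398438) 7.1282370
[... 393 characters left out ...]
8   -2. ]
z<16 @22 [ 465.3 -252.9] [33.6 34.1]
   floor ((463.1295471191406, -253.7840576171875), 17.12627601623535) 7.156904694984092 [ 479.8 -236.8    8.9] [ 446.3 -270.6    4.3]
z<16 @22 [ 467.  -207.5] [34.1 35. ]
   floor ((465.16754150390625, -206.64866638183594), 17.72878074645996) 7.145508407241209 [ 482.  -189.1    9. ] [ 448.1 -224.3    4.5]
z<16 @22 [ 546.3 -202.3] [63.4 64.2]
   floor ((547.5089721679688, -201.04232788085938), 32.978004455566406) 7.216026031930596 [ 579.6 -168.7    9. ] [ 515.1 -233.6    4.6]
z<16 @22 [ 468.7 -171. ] [15.3 35.1]
   floor ((467.06976318359375, -162.49404907226562), 16.363727569580078) 7.170242541865036 [ 483.4 -161.6    9. ] [ 450.7 -176.5    4.3]
```

View pics/wc3.png

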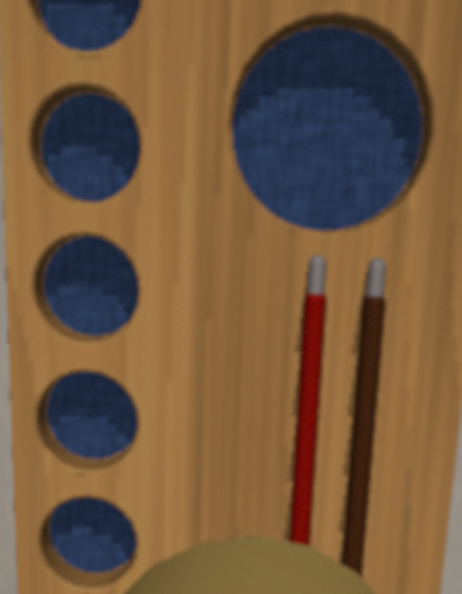

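```bash
python3 - <<'E'
from h import *
np.set_printoptions(suppress=True,precision=1)
f,s=shot("wrist")
r=cut_out(f,"tape")
for q in r: print(q["confidence"],q["extent"])
M=r[0]["region"]; c,uv=cloud(f,M,s); T=np.linalg.inv(T_tool(s)); t=c@T[:3,:3].T+T[:3,3]
k=abs(t[:,2]-np.percentile(t[:,2],10))<3; P=t[k]; print(np.percentile(t[:,2],[1,10,50,99]),cv2.minEnclosingCircle(P[:,:2].astype(np.float32)), P.min(0),P.max(0))
delta([547.2,-201.4,150],0)
E
```

```text
0.74 [237.8, 247.2, 169.9, 178.2]
[-23.7 -23.  -21.9  10.3] ((-0.5848965644836426, -0.5284101366996765), 29.424802780151367) [-29.5 -28.9 -24.8] [ 28.8  27.9 -20. ]
t 20.6 pos [ 520.  -310.4  208.1] gap 56.6 jaw 0.2 F [-0.   0.6 -0.4] d [4.4 1.1 2.3] turn 0.031 (deg 0.2) j6 -0.58
```

Call:
arm_command --increments '[2,0.4,1,0,0.6,3.5,0.8,2,0,0.6,4.35,1.1,3,0,0.6,4.35,1.1,4,0,0.6,4.35,1.1,5,0,0.6,4.35,1.1,5,0,0.6,4.35,1.1,5,0,0.6]'

```text
t: 21.3
position: [548.2, -202.3, 83.3]
tcp_rot: [2.212, 2.218, 0.001]
wrist_force: [-0.2, -0.5, -1.1]
finger_gap: 56.4
```

```bash
python3 - <<'E'
from h import *
delta([547.5,-201,20],0)
E
```

```text
t 21.3 pos [ 548.2 -202.3   83.3] gap 56.4 jaw 0.2 F [-0.2 -0.5 -1.1] d [ 0.07  -0.046  2.53 ] turn 0.031 (deg 0.2) j6 -0.40
```

Call:
arm_command --increments '[0.05,-0.03,0.5,0,0.6,0.05,-0.03,1,0,0.6,0.05,-0.03,1.5,0,0.6,0.05,-0.03,1.8,0,0.6,0.05,-0.03,1.8,0,0.6]'

```text
t: 21.8
position: [547.1, -201.1, 36.7]
tcp_rot: [2.213, 2.219, -0.0]
wrist_force: [0.9, 0.3, -0.7]
finger_gap: 56.2
```

Call:
arm_command --increments '[0,0,0.2,0,0.6,0,0,0.4,0,0.6,0,0,0.55,0,0.6,0,0,0.55,0,0.6]'

```text
t: 22.2
position: [547.0, -201.1, 22.4]
tcp_rot: [2.214, 2.22, -0.001]
wrist_force: [-1.0, -0.3, 0.0]
finger_gap: 56.1
```

```bash
python3 - <<'E'
from h import *
delta([547.5,-201,20],0)
f,s=shot("wrist"); save(f,"w17")
E
```

```text
t 22.2 pos [ 547.  -201.1   22.4] gap 56.1 jaw 0.2 F [-1.  -0.3  0. ] d [0.005 0.02  0.095] turn 0.031 (deg 0.2) j6 -0.40
```

View pics/w17.png

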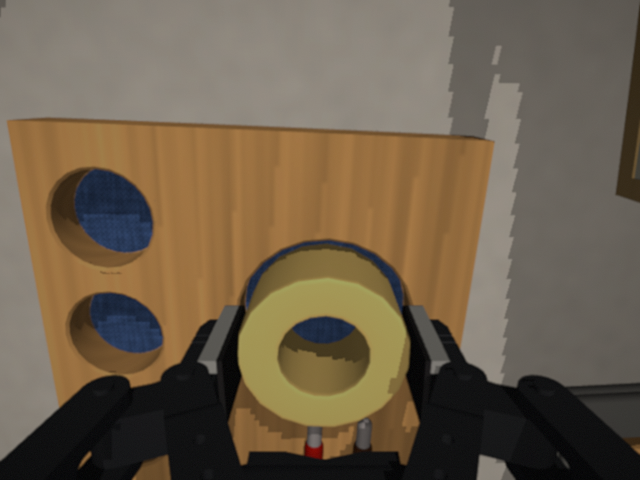

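Call:
arm_command --increments '[0,0,0.08,0,0.6,0,0,0.08,0,0.5,0,0,0.08,0,0.3,0,0,0.08,0,0.15,0,0,0.08,0,0.15]'

```text
t: 22.75
position: [547.2, -201.2, 20.9]
tcp_rot: [2.213, 2.219, -0.0]
wrist_force: [0.1, -0.0, 0.1]
finger_gap: 72.6
```

Call:
arm_command --increments '[0,0,-1,0,0.15,0,0,-2,0,0.15,0,0,-4,0,0.15,0,0,-6,0,0.15,0,0,-7,0,0.15,0,0,-7,0,0.15]'

```text
t: 23.35
position: [547.6, -200.8, 200.7]
tcp_rot: [2.209, 2.215, 0.004]
wrist_force: [-0.5, -0.5, -0.6]
finger_gap: 72.6
```

```bash
cat > pots.py <<'E'
from h import *
np.set_printoptions(suppress=True,precision=1)
def pots(f,s=None):
    c,uv=cloud(f,np.ones((480,640),bool),s)
    Z=np.full((480,640),-1.); X=np.zeros((480,640,3)); Z[uv[:,1],uv[:,0]]=c[:,2]; X[uv[:,1],uv[:,0]]=c
    m=((Z>26)&(Z<44)&(X[...,0]>330)&(X[...,0]<620)&(X[...,1]>-420)&(X[...,1]<280)).astype(np.uint8)
    n,lab,st,ce=cv2.connectedComponentsWithStats(m)
    hsv=cv2.cvtColor(f["image"],cv2.COLOR_RGB2HSV)
    for i in range(1,n):
        P=X[lab==i]
        if len(P)<25: continue
        P=P[P[:,2]>np.percentile(P[:,2],60)-4]
        (cx,cy),r=cv2.minEnclosingCircle(P[:,:2].astype(np.float32))
        if r>24: continue
        px=hsv[lab==i]; q=px[px[:,1]>100]; 
        yy,xx=ce[i][1],ce[i][0]
        col=f["image"][int(round(yy)),int(round(xx))]
        print("px",ce[i],"xy %.1f %.1f r %.1f"%(cx,cy,r),"topz %.1f"%np.percentile(P[:,2],80),"rgb",col,"hue",np.median(q[:,0]) if len(q) else None)
E
python3 - <<'E'
from pots import *
f,s=shot("wrist"); save(f,"w18"); delta([547.5,-201,20],0)
f,s=shot("top"); save(f,"t18"); pots(f)
E
```

```text
t 23.4 pos [ 546.9 -200.5  197.9] gap 72.5 jaw 0.2 F [-0.2 -0.6 -1.1] d [ 0.  -0.   7.1] turn 0.031 (deg 0.2) j6 -0.40
px [322.6 224.5] xy 589.0 -26.0 r 16.1 topz 36.7 rgb [ 71 134  82] hue 65.0
px [392.8 239.4] xy 553.2 -184.3 r 20.3 topz 42.5 rgb [212 203 121] hue 27.0
px [467.4 237.5] xy 557.4 -347.1 r 16.0 topz 31.7 rgb [89 56 33] hue 14.0
px [215.4 246.3] xy 543.2 209.6 r 15.0 topz 36.6 rgb [114  49 140] hue 142.0
px [242.7 258.5] xy 515.3 149.0 r 14.8 topz 37.0 rgb [36 36 36] hue None
px [280.2 259.6] xy 512.6 67.9 r 15.0 topz 36.8 rgb [ 43  88 147] hue 108.0
px [311.7 259.6] xy 511.9 -1.0 r 14.9 topz 37.0 rgb [115  47 142] hue 142.0
px [228.6 289.7] xy 448.0 179.3 r 14.8 topz 37.5 rgb [213 103   0] hue 12.0
px [256.7 291.4] xy 444.0 119.6 r 14.6 topz 37.2 rgb [164  23  16] hue 2.0
px [329.7 296. ] xy 432.1 -39.3 r 14.1 topz 36.8 rgb [115  48 141] hue 142.0
px [283.7 318.6] xy 385.2 60.1 r 14.7 topz 37.6 rgb [114  47 141] hue 141.0
px [246.1 335.7] xy 349.3 141.0 r 12.6 topz 35.9 rgb [212 206   0] hue 29.0
```

View pics/w18.png

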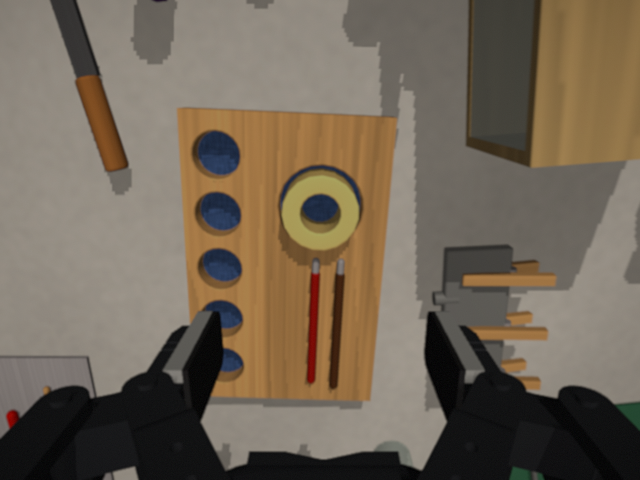

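View pics/t18.png

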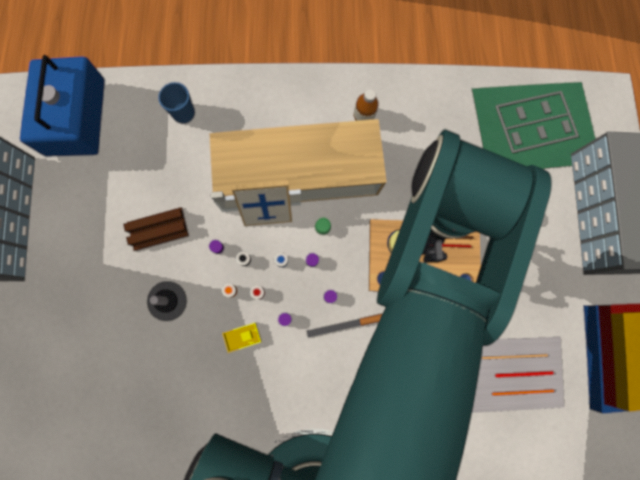

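Call:
arm_command --increments '[2,-0.3,0,0,0.4,4,-0.6,0,0,0.4,6,-0.9,0,0,0.4,8,-1.2,0,0,0.4,9.4,-1.4,1,0,0.4,9.4,-1.4,2,0,0.4,9.4,-1.4,2,0,0.4,9.4,-1.4,2,0,0.4]'

```text
t: 24.25
position: [510.7, 34.0, 143.8]
tcp_rot: [2.214, 2.22, -0.002]
wrist_force: [0.6, -0.2, 0.1]
finger_gap: 51.2
```

```bash
python3 - <<'E'
from pots import *
f,s=shot("wrist"); save(f,"w19"); pots(f,s); delta([512,68,17],0)
E
```

```text
px [334.  30.] xy 516.0 149.8 r 14.9 topz 35.5 rgb [21 20 21] hue None
px [33.6 47. ] xy 348.5 141.9 r 13.8 topz 34.1 rgb [150 139   0] hue 28.0
px [203.1  89.7] xy 441.9 118.9 r 15.1 topz 35.4 rgb [122  10   3] hue 2.0
px [327.  180.1] xy 512.7 67.3 r 14.9 topz 35.4 rgb [ 27  63 108] hue 106.0
px [116.2 192.1] xy 383.6 59.5 r 15.1 topz 35.3 rgb [ 86  33 104] hue 142.0
px [325.5 283.5] xy 512.2 -1.3 r 15.2 topz 35.4 rgb [ 86  33 104] hue 142.0
px [443.6 314.3] xy 588.9 -26.4 r 16.8 topz 35.1 rgb [ 53 102  60] hue 64.0
px [197.9 328.7] xy 428.6 -38.0 r 14.7 topz 35.3 rgb [82 31 99] hue 142.0
t 24.3 pos [511.2  33.8 144.8] gap 51.3 jaw 0.1 F [-0.5 -0.   0.4] d [1.4 0.  5.1] turn 0.023 (deg 0.1) j6 0.02
```

View pics/w19.png

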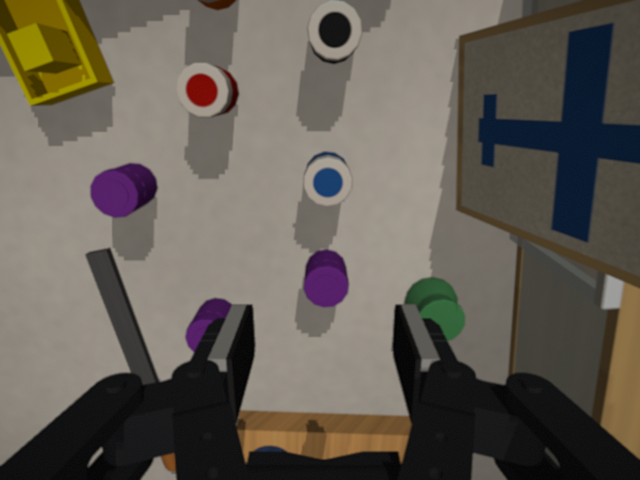

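Call:
arm_command --increments '[0.7,0.06,0,0,0.4,1.34,0.06,0,0,0.4,1.34,0.06,0.5,0,0.4,1.34,0.06,2,0,0.4,1.34,0.06,3.5,0,0.4,1.34,0.06,4.6,0,0.4,1.34,0.06,5.1,0,0.4,1.34,0.06,5.1,0,0.4]'

```text
t: 25.1
position: [512.7, 65.8, 15.9]
tcp_rot: [2.216, 2.218, -0.003]
wrist_force: [-0.6, -0.5, 0.2]
finger_gap: 51.2
```

```bash
python3 - <<'E'
from pots import *
delta([512.7,67.3,17],0)
E
```

```text
t 25.1 pos [512.7  65.8  15.9] gap 51.2 jaw 0.1 F [-0.6 -0.5  0.2] d [ 0.1 -0.  -0. ] turn 0.013 (deg 0.1) j6 0.08
```

Call:
arm_command --increments '[0.06,0,-0.05,0,0.5,0.06,0,-0.05,0,0.6,0.06,0,-0.05,0,0.8,0.06,0,-0.05,0,0.8,0.06,0,-0.05,0,0.8,0.06,0,-0.05,0,0.8]'

```text
t: 25.7
position: [513.7, 67.3, 18.9]
tcp_rot: [2.214, 2.217, -0.0]
wrist_force: [-1.7, -1.9, 7.4]
finger_gap: 28.9
```

Call:
arm_command --increments '[0,0,-1,0,0.8,0,0,-2,0,0.8,0,0,-3,0,0.8,-1,0,-4,0,0.8,-2,0,-4,0,0.8,-3.5,0,-4,0,0.8,-5,0,-4,0,0.8,-6.5,0,-4,0,0.8]'

```text
t: 26.5
position: [513.4, -96.0, 121.1]
tcp_rot: [2.213, 2.216, 0.001]
wrist_force: [0.8, 0.4, -0.2]
finger_gap: 28.8
```

```bash
python3 - <<'E'
from pots import *
f,s=shot("wrist"); save(f,"w20"); delta([461,-344.2,110],0)
T=np.linalg.inv(T_tool(s)); c,uv=cloud(f,np.ones((480,640),bool),s); t=c@T[:3,:3].T+T[:3,3]
m=(abs(t[:,0])<25)&(abs(t[:,1])<14)&(t[:,2]<30)&(t[:,2]>-40); print(np.percentile(t[m],[1,20,50,99],axis=0))
E
```

```text
t 26.6 pos [ 513.3 -100.1  121.1] gap 28.5 jaw 0.0 F [-1.2 -2.5 -1.3] d [-9.8 -2.1  0.5] turn 0.003 (deg 0.0) j6 -0.24
[[-13.1 -13.5 -37.7]
 [ -4.1  -7.2 -16.4]
 [  5.9   0.6 -15.5]
 [ 14.6  13.9  16. ]]
```

View pics/w20.png

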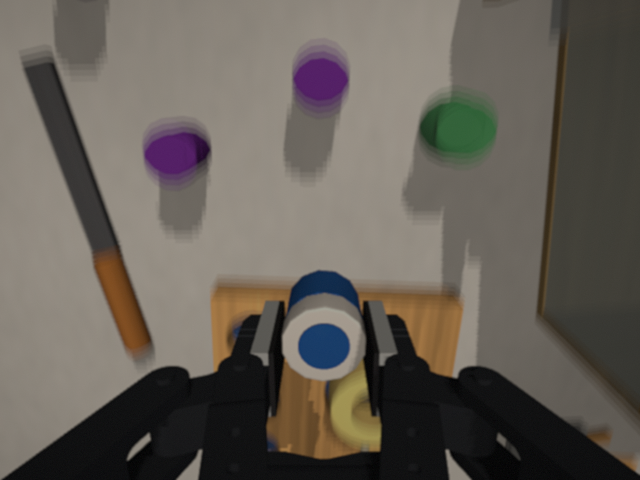

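Call:
arm_command --increments '[-2,-0.5,0,0,0.8,-4,-1,0,0,0.8,-6,-1.5,0,0,0.8,-8,-2,0,0,0.8,-9.75,-2.1,0,0,0.8,-9.75,-2.1,0,0,0.8,-9.75,-2.1,0,0,0.8]'

```text
t: 27.25
position: [460.6, -345.0, 123.3]
tcp_rot: [2.216, 2.211, -0.001]
wrist_force: [0.5, 0.5, 0.5]
finger_gap: 28.7
```

```bash
cat > bores.py <<'E'
from h import *
np.set_printoptions(suppress=True,precision=1)
def bores(f,s):
    c,uv=cloud(f,np.ones((480,640),bool),s)
    X=np.full((480,640,3),99.); X[uv[:,1],uv[:,0]]=c; Z=X[...,2]
    m=((Z<16)&(Z>3)&(X[...,0]>440)&(X[...,0]<590)&(X[...,1]<-140)&(X[...,1]>-370)).astype(np.uint8)*255
    m=cv2.morphologyEx(m,cv2.MORPH_OPEN,np.ones((3,3)))
    cam=cam2world(f,s)[:3,3]
    cs,_=cv2.findContours(m,cv2.RETR_EXTERNAL,cv2.CHAIN_APPROX_NONE)
    for k in cs:
        if cv2.contourArea(k)<200: continue
        w=at_z(f,k.reshape(-1,2),22,s)[:,:2].astype(np.float32); e=cv2.fitEllipse(w); ctr=np.array(e[0])
        ctr=ctr+3*(ctr-cam[:2])/(cam[2]-22)
        print("bore",ctr,np.array(e[1]))
E
python3 - <<'E'
from bores import *
f,s=shot("wrist"); save(f,"w21"); bores(f,s); delta([461,-344.2,40],0)
E
```

```text
bore [ 460.8 -344.5] [32.6 34.5]
bore [ 462.7 -298.6] [34.  34.5]
bore [ 464.6 -253.2] [34.4 34.7]
bore [ 546.  -216.5] [32.1 46.4]
bore [ 466.6 -219.6] [ 8.4 32.2]
t 27.3 pos [ 460.9 -343.8  123.2] gap 28.4 jaw -0.0 F [ 0.6  0.8 -0.9] d [ 0.  -0.   3.3] turn -0.008 (deg -0.0) j6 -0.68
```

View pics/w21.png

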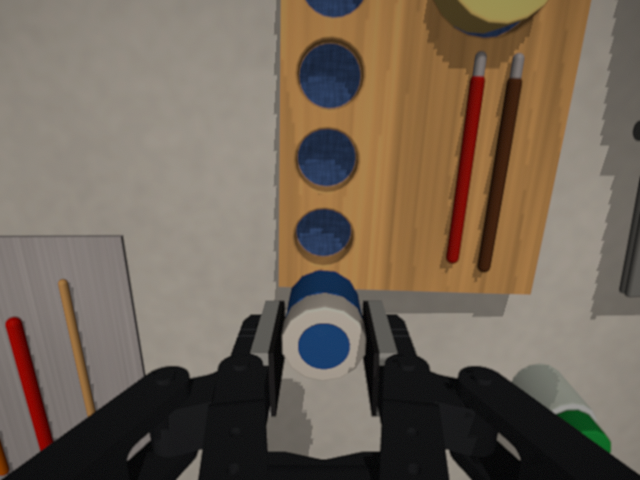

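Call:
arm_command --increments '[0,0,1,0,0.8,0,0,2,0,0.8,0,0,2.6,0,0.8,0,0,3.1,0,0.8,0,0,3.5,0,0.8,0,0,3.75,0,0.8,0,0,3.85,0,0.8,0,0,3.85,0,0.8]'

```text
t: 28.1
position: [461.7, -344.7, 27.1]
tcp_rot: [2.214, 2.213, -0.001]
wrist_force: [0.6, 0.0, -0.0]
finger_gap: 28.5
```

```bash
python3 - <<'E'
from bores import *
delta([461,-344.2,26],0);f,s=shot("wrist"); save(f,"w22",(200,150,240,240),2.5)
E
```

```text
t 28.1 pos [ 461.7 -344.7   27.1] gap 28.5 jaw -0.0 F [ 0.6  0.  -0. ] d [ 0. -0.  0.] turn -0.008 (deg -0.0) j6 -0.68
```

View pics/w22.png

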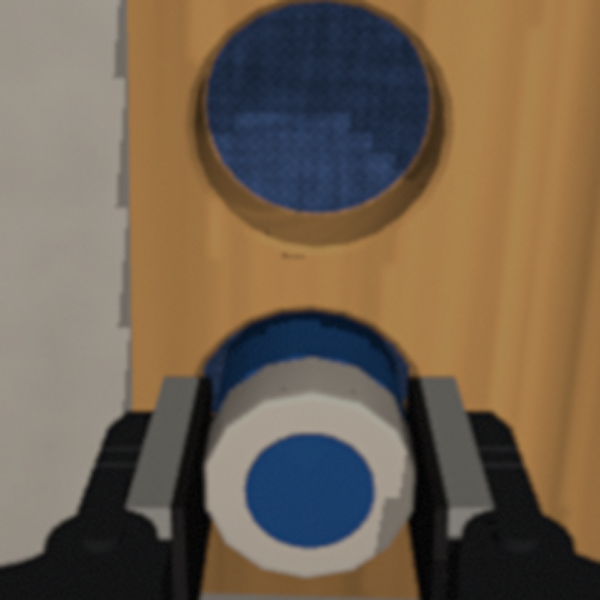

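Pot is in the bore mouth. Release and rise.

Call:
arm_command --increments '[0,0,0.04,0,0.75,0,0,0.04,0,0.6,0,0,0.04,0,0.5,0,0,0,0,0.5,0,0,-2,0,0.5,0,0,-4,0,0.5,0,0,-5,0,0.5,0,0,-5,0,0.5]'

```text
t: 28.95
position: [462.0, -344.7, 157.3]
tcp_rot: [2.209, 2.208, 0.0]
wrist_force: [-0.1, -0.4, 0.6]
finger_gap: 42.7
```

```bash
python3 - <<'E'
from pots import *
f,s=shot("side"); save(f,"s23",(270,290,180,180),3.5)
f,s=shot("top"); pots(f)
delta([515.5,125,150],0)
E
```

```text
px [322.6 224.5] xy 588.6 -26.2 r 16.3 topz 36.9 rgb [ 61 118  71] hue 65.0
px [215.3 246.3] xy 543.2 209.6 r 14.8 topz 37.5 rgb [101  42 124] hue 142.0
px [242.6 258.5] xy 515.7 149.7 r 14.5 topz 36.7 rgb [32 31 32] hue None
px [311.7 259.5] xy 511.8 -1.2 r 14.8 topz 37.0 rgb [102  41 125] hue 141.0
px [468.  279.7] xy 462.4 -345.3 r 15.2 topz 42.8 rgb [ 34  76 126] hue 108.0
px [228.6 289.7] xy 448.1 179.1 r 14.9 topz 37.5 rgb [189  90   0] hue 12.0
px [256.7 291.5] xy 443.9 119.9 r 14.5 topz 37.2 rgb [147  21  17] hue 2.0
px [329.7 296. ] xy 432.3 -39.3 r 14.2 topz 36.7 rgb [103  45 127] hue 141.0
px [283.7 318.6] xy 385.1 60.2 r 14.8 topz 36.9 rgb [100  40 126] hue 141.0
px [246.  335.7] xy 349.4 140.9 r 12.4 topz 36.2 rgb [190 184   0] hue 29.0
t 29.1 pos [ 460.8 -343.8  152.5] gap 43.0 jaw -0.0 F [ 0.2  0.8 -1.2] d [18.8  2.2 -0.1] turn -0.008 (deg -0.0) j6 -0.68
```

View pics/s23.png

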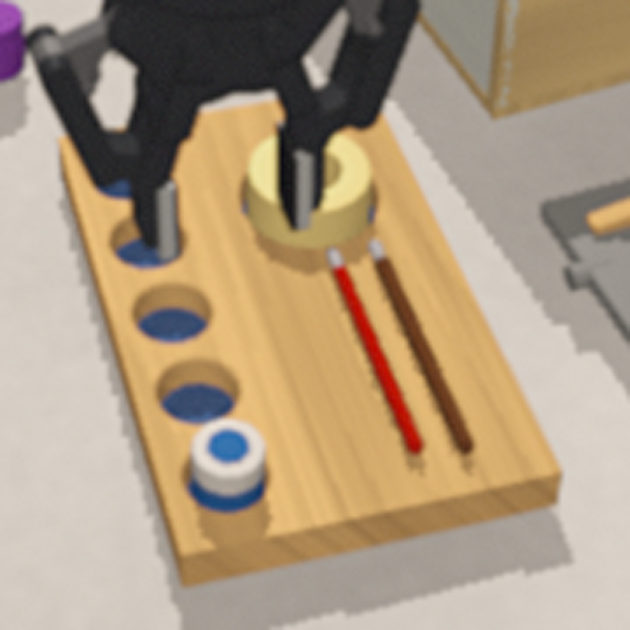

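Call:
arm_command --increments '[2,0.3,0,0,0.4,4,0.6,0,0,0.4,6,0.9,0,0,0.4,8,1.2,0,0,0.4,10,1.5,0,0,0.4,12,1.7,0,0,0.4,14,1.9,0,0,0.4,16,2.1,0,0,0.4]'

```text
t: 29.85
position: [512.5, 54.7, 147.8]
tcp_rot: [2.214, 2.213, -0.003]
wrist_force: [1.0, -1.2, 0.6]
finger_gap: 51.5
```

```bash
python3 - <<'E'
from pots import *
delta([515.5,120,145],0)
E
```

```text
t 29.9 pos [512.5  54.7 147.8] gap 51.5 jaw -0.0 F [ 1.  -1.2  0.6] d [2.6 0.1 0.1] turn -0.008 (deg -0.0) j6 0.06
```

Call:
arm_command --increments '[1,0.1,0,0,0.4,2,0.1,0,0,0.4,2.6,0.1,0,0,0.4,2.6,0.1,0,0,0.4,2.6,0.1,0,0,0.4]'

```text
t: 30.35
position: [514.8, 119.2, 146.5]
tcp_rot: [2.214, 2.213, -0.005]
wrist_force: [-0.4, -1.0, -0.2]
finger_gap: 51.2
```

```bash
python3 - <<'E'
from pots import *
f,s=shot("wrist"); pots(f,s); save(f,"w24")
delta([516,149.8,16.5],0)
E
```

```text
px [373.9  77.3] xy 543.6 210.2 r 15.0 topz 35.5 rgb [ 88  35 107] hue 142.0
px [207.4 132.1] xy 446.5 180.3 r 15.2 topz 35.4 rgb [166  76   0] hue 14.0
px [325.1 182.1] xy 515.9 150.1 r 15.0 topz 35.4 rgb [21 20 20] hue None
px [ 56.7 196. ] xy 348.7 141.9 r 13.2 topz 34.1 rgb [166 157   0] hue 28.0
px [208.5 230.2] xy 441.7 119.5 r 15.3 topz 35.3 rgb [128  14   6] hue 2.0
px [130.5 314.1] xy 383.3 59.7 r 15.5 topz 35.4 rgb [ 89  35 107] hue 142.0
px [319.5 388.5] xy 512.9 -1.8 r 15.8 topz 35.4 rgb [ 86  33 105] hue 142.0
px [405.2 420.1] xy 576.8 -28.3 r 10.8 topz 35.0 rgb [50 99 56] hue 64.0
t 30.4 pos [514.9 118.9 146.6] gap 51.2 jaw -0.1 F [-0.2  0.1  0.1] d [1.3 0.  5.2] turn -0.013 (deg -0.1) j6 0.19
```

View pics/w24.png

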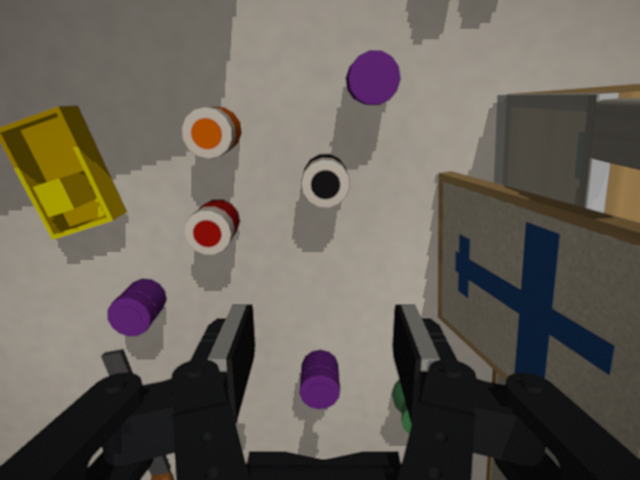

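Call:
arm_command --increments '[0.7,0.03,0,0,0.4,1.26,0.04,0,0,0.4,1.26,0.04,0.5,0,0.4,1.26,0.04,2,0,0.4,1.26,0.04,3.5,0,0.4,1.26,0.04,4.6,0,0.4,1.26,0.04,5.15,0,0.4,1.26,0.04,5.15,0,0.4]'

```text
t: 31.2
position: [515.7, 148.5, 15.7]
tcp_rot: [2.216, 2.213, -0.009]
wrist_force: [-1.2, -0.1, 0.3]
finger_gap: 51.3
```

Call:
arm_command --increments '[0.04,0,0,0,0.5,0.04,0,0,0,0.6,0.04,0,0,0,0.8,0.04,0,0,0,0.8,0.04,0,0,0,0.8,0.04,0,0,0,0.8]'

```text
t: 31.8
position: [516.5, 149.6, 17.1]
tcp_rot: [2.215, 2.212, -0.006]
wrist_force: [-1.6, -0.9, 7.4]
finger_gap: 28.6
```

Call:
arm_command --increments '[0,0,-1,0,0.8,0,0,-2,0,0.8,0,0,-3,0,0.8,-1,-0.1,-4,0,0.8,-2,-0.2,-4,0,0.8,-3.5,-0.3,-4,0,0.8,-5,-0.4,-4,0,0.8,-6.5,-0.5,-4,0,0.8]'

```text
t: 32.6
position: [503.1, -13.1, 119.5]
tcp_rot: [2.214, 2.212, -0.004]
wrist_force: [0.1, -0.6, -0.8]
finger_gap: 28.9
```

```bash
python3 - <<'E'
from pots import *
f,s=shot("wrist"); save(f,"w25"); delta([462.8,-298.6,120],0)
E
```

```text
t 32.6 pos [502.8 -17.1 119.6] gap 28.5 jaw -0.1 F [-0.4 -2.2 -0.8] d [-11.3  -1.6   0.1] turn -0.028 (deg -0.1) j6 -0.07
```

View pics/w25.png

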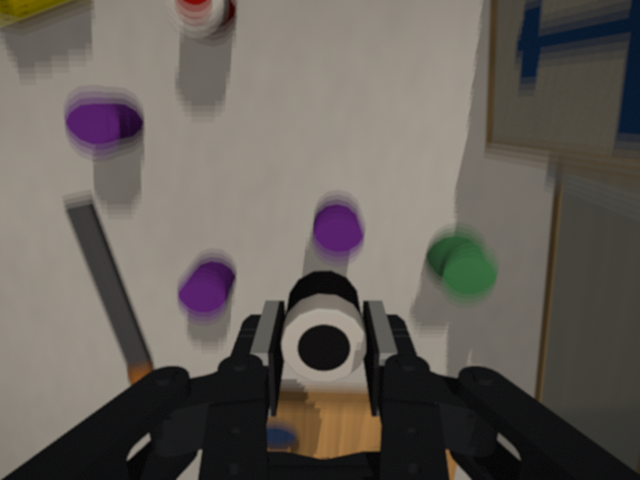

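Call:
arm_command --increments '[-2,-0.3,0,0,0.8,-4,-0.6,0,0,0.8,-6,-0.9,0,0,0.8,-8,-1.2,0,0,0.8,-10,-1.5,0,0,0.8,-11.2,-1.6,0,0,0.8,-11.2,-1.6,0,0,0.8,-11.2,-1.6,0,0,0.8]'

```text
t: 33.45
position: [462.0, -297.5, 123.0]
tcp_rot: [2.217, 2.208, -0.006]
wrist_force: [-0.5, -0.0, -0.0]
finger_gap: 28.5
```

```bash
python3 - <<'E'
from bores import *
np.set_printoptions(suppress=True,precision=3)
f,s=shot("wrist");bores(f,s); delta([462.8,-298.6,25.5],0)
E
```

```text
bore [ 462.713 -298.572] [32.678 34.383]
bore [ 464.627 -252.631] [33.972 34.436]
bore [ 466.48  -207.246] [34.319 34.714]
bore [ 548.765 -201.533] [20.854 27.142]
bore [ 547.371 -201.543] [62.135 63.173]
bore [ 468.591 -173.045] [ 9.3   33.115]
t 33.5 pos [ 462.2 -296.7  122.9] gap 28.5 jaw -0.2 F [ 0.8  1.2 -0.3] d [-0.028 -0.001  3.898] turn -0.032 (deg -0.2) j6 -0.61
```

Call:
arm_command --increments '[-0.03,0,1,0,0.8,-0.03,0,2,0,0.8,-0.03,0,2.6,0,0.8,-0.03,0,3.1,0,0.8,-0.03,0,3.5,0,0.8,-0.03,0,3.75,0,0.8,-0.03,0,3.87,0,0.8,-0.03,0,3.87,0,0.8]'

```text
t: 34.3
position: [462.9, -298.7, 26.3]
tcp_rot: [2.215, 2.209, -0.006]
wrist_force: [0.4, -1.3, -0.7]
finger_gap: 28.9
```

```bash
python3 - <<'E'
from bores import *
delta([462.8,-298.6,25.5],0);f,s=shot("wrist"); save(f,"w26",(200,150,240,240),2.5)
E
```

```text
t 34.3 pos [ 462.9 -298.7   26.3] gap 28.9 jaw -0.2 F [ 0.4 -1.3 -0.7] d [ 0. -0.  0.] turn -0.032 (deg -0.2) j6 -0.61
```

View pics/w26.png

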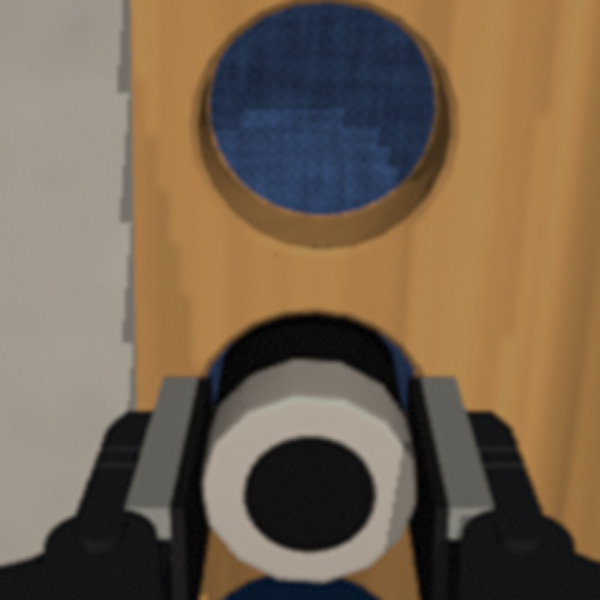

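Call:
arm_command --increments '[0,0,0.04,0,0.75,0,0,0.04,0,0.6,0,0,0.04,0,0.5,0,0,0,0,0.5,0,0,-2,0,0.5,0,0,-4,0,0.5,0,0,-5,0,0.5,0,0,-5,0,0.5]'

```text
t: 35.15
position: [463.4, -298.1, 156.4]
tcp_rot: [2.211, 2.204, -0.004]
wrist_force: [-1.0, -0.0, -0.6]
finger_gap: 42.8
```

```bash
python3 - <<'E'
from pots import *
f,s=shot("top"); pots(f)
delta([442,90,145],0)
E
```

```text
px [322.6 224.5] xy 588.9 -26.3 r 16.3 topz 36.9 rgb [ 63 122  74] hue 65.0
px [215.4 246.3] xy 543.8 209.3 r 15.2 topz 36.6 rgb [104  43 128] hue 142.0
px [311.6 259.6] xy 511.9 -1.1 r 14.8 topz 37.0 rgb [104  44 128] hue 141.0
px [447.2 279.3] xy 464.5 -297.7 r 15.1 topz 42.7 rgb [31 29 26] hue 17.0
px [228.7 289.7] xy 448.1 178.9 r 14.9 topz 37.4 rgb [194  93   0] hue 11.5
px [256.8 291.4] xy 443.9 119.4 r 14.6 topz 37.4 rgb [149  17  10] hue 2.0
px [329.7 296. ] xy 432.2 -39.2 r 14.1 topz 37.0 rgb [104  44 128] hue 141.0
px [283.8 318.6] xy 385.1 60.3 r 14.8 topz 37.1 rgb [104  43 129] hue 141.0
px [245.9 335.7] xy 349.2 141.1 r 12.2 topz 35.8 rgb [194 188   0] hue 29.0
t 35.2 pos [ 462.7 -297.6  153.6] gap 42.6 jaw -0.2 F [-0.4 -0.1 -0.2] d [15.5 -0.9  0.1] turn -0.032 (deg -0.2) j6 -0.61
```

Call:
arm_command --increments '[2,-0.1,0,0,0.4,4,-0.3,0,0,0.4,6,-0.4,0,0,0.4,8,-0.5,0,0,0.4,10,-0.6,0,0,0.4,12,-0.7,0,0,0.4,14,-0.8,0,0,0.4,15.5,-0.9,0,0,0.4]'

```text
t: 36.0
position: [440.3, 92.3, 146.5]
tcp_rot: [2.212, 2.208, -0.007]
wrist_force: [0.3, -1.1, -0.4]
finger_gap: 51.5
```

Call:
arm_command --increments '[0.8,0,0,0,0.4,0.8,0,0,0,0.4,0.8,0,0,0,0.4]'

```text
t: 36.3
position: [439.9, 112.3, 145.1]
tcp_rot: [2.212, 2.21, -0.009]
wrist_force: [-0.1, -0.2, -0.1]
finger_gap: 51.1
```

```bash
python3 - <<'E'
from pots import *
f,s=shot("wrist"); pots(f,s); save(f,"w27")
np.set_printoptions(suppress=True,precision=3)
delta([441.8,119.4,16.5],0)
E
```

```text
px [506.6  63.5] xy 543.2 210.4 r 15.3 topz 35.5 rgb [75 29 91] hue 142.0
px [334.9 119.2] xy 446.7 180.3 r 14.9 topz 35.4 rgb [148  67   0] hue 14.0
px [173.3 183.9] xy 348.6 142.2 r 13.4 topz 34.1 rgb [150 140   0] hue 28.0
px [326.3 219.5] xy 442.0 119.2 r 14.9 topz 35.4 rgb [113  11   5] hue 2.0
px [238.5 298.8] xy 383.2 59.9 r 15.2 topz 35.2 rgb [77 28 93] hue 142.0
px [311.8 423.1] xy 431.2 -39.5 r 15.3 topz 35.3 rgb [52 16 63] hue 142.0
t 36.4 pos [440.1 111.8 145.3] gap 51.2 jaw -0.1 F [ 0.4 -0.1  1.5] d [0.378 0.034 5.149] turn -0.019 (deg -0.1) j6 0.21
```

View pics/w27.png

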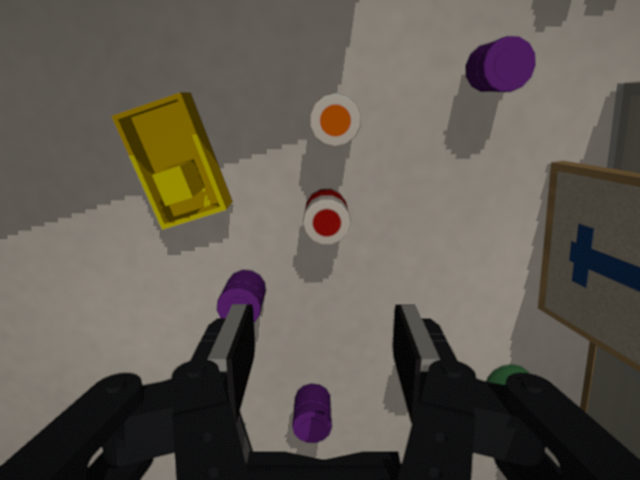

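Call:
arm_command --increments '[0.38,0.04,0,0,0.4,0.38,0.04,0.5,0,0.4,0.38,0.04,2,0,0.4,0.38,0.04,3.5,0,0.4,0.38,0.04,4.6,0,0.4,0.38,0.04,5.12,0,0.4,0.38,0.04,5.12,0,0.4]'

```text
t: 37.05
position: [441.0, 119.0, 15.4]
tcp_rot: [2.214, 2.209, -0.013]
wrist_force: [0.9, 0.4, 0.0]
finger_gap: 51.2
```

Call:
arm_command --increments '[0,0,0,0,0.5,0,0,0,0,0.6,0,0,0,0,0.8,0,0,0,0,0.8,0,0,0,0,0.8,0,0,0,0,0.8]'

```text
t: 37.65
position: [441.7, 119.1, 16.8]
tcp_rot: [2.213, 2.209, -0.01]
wrist_force: [-1.3, -1.1, 7.6]
finger_gap: 28.5
```

Call:
arm_command --increments '[0,0,-1,0,0.8,0,0,-2,0,0.8,0,0,-3,0,0.8,-1,0.1,-4,0,0.8,-2,0.2,-4,0,0.8,-3.5,0.3,-4,0,0.8,-5,0.4,-4,0,0.8,-6.5,0.5,-4,0,0.8]'

```text
t: 38.45
position: [453.4, -43.3, 120.3]
tcp_rot: [2.212, 2.208, -0.009]
wrist_force: [0.6, -0.1, 0.3]
finger_gap: 28.6
```

```bash
python3 - <<'E'
from pots import *
f,s=shot("wrist"); save(f,"w28"); delta([464.7,-252.8,120],0)
E
```

```text
t 38.5 pos [453.6 -47.3 120.4] gap 28.8 jaw -0.2 F [-0.9 -1.  -0.6] d [-8.2  0.5  0.2] turn -0.039 (deg -0.2) j6 -0.14
```

View pics/w28.png

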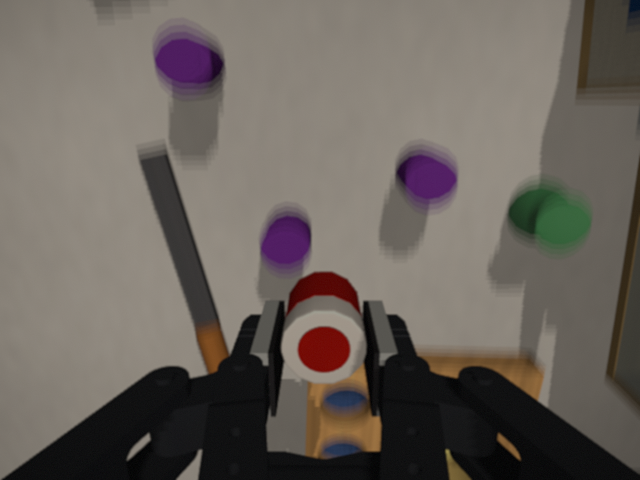

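Call:
arm_command --increments '[-2,0.1,0,0,0.8,-4,0.3,0,0,0.8,-6,0.4,0,0,0.8,-8.2,0.5,0,0,0.8,-8.2,0.5,0,0,0.8,-8.2,0.5,0,0,0.8]'

```text
t: 39.1
position: [465.2, -253.8, 124.3]
tcp_rot: [2.216, 2.202, -0.011]
wrist_force: [0.5, 1.1, 0.1]
finger_gap: 28.7
```

```bash
python3 - <<'E'
from bores import *
np.set_printoptions(suppress=True,precision=3)
f,s=shot("wrist");bores(f,s); delta([464.7,-252.8,25.5],0)
E
```

```text
bore [ 464.628 -252.777] [32.894 33.966]
bore [ 466.517 -206.733] [34.047 34.51 ]
bore [ 548.635 -202.542] [21.181 26.355]
bore [ 546.43  -201.451] [60.355 61.4  ]
bore [ 468.345 -161.467] [34.412 34.572]
t 39.1 pos [ 465.3 -252.4  124.2] gap 28.6 jaw -0.3 F [-0.5  0.2 -0.2] d [ 0.051 -0.054  3.947] turn -0.054 (deg -0.3) j6 -0.53
```

Call:
arm_command --increments '[0.05,-0.05,1,0,0.8,0.05,-0.05,2,0,0.8,0.05,-0.05,2.6,0,0.8,0.05,-0.05,3.1,0,0.8,0.05,-0.05,3.5,0,0.8,0.05,-0.05,3.75,0,0.8,0.05,-0.05,3.92,0,0.8,0.05,-0.05,3.92,0,0.8]'

```text
t: 39.95
position: [464.8, -252.8, 26.0]
tcp_rot: [2.215, 2.204, -0.011]
wrist_force: [-0.4, -0.3, -0.5]
finger_gap: 28.8
```

```bash
python3 - <<'E'
from bores import *
delta([464.7,-252.8,25.5],0);f,s=shot("wrist"); save(f,"w29",(200,150,240,240),2.5)
E
```

```text
t 40.0 pos [ 464.8 -252.8   26. ] gap 28.8 jaw -0.3 F [-0.4 -0.3 -0.5] d [ 0. -0.  0.] turn -0.054 (deg -0.3) j6 -0.53
```

View pics/w29.png

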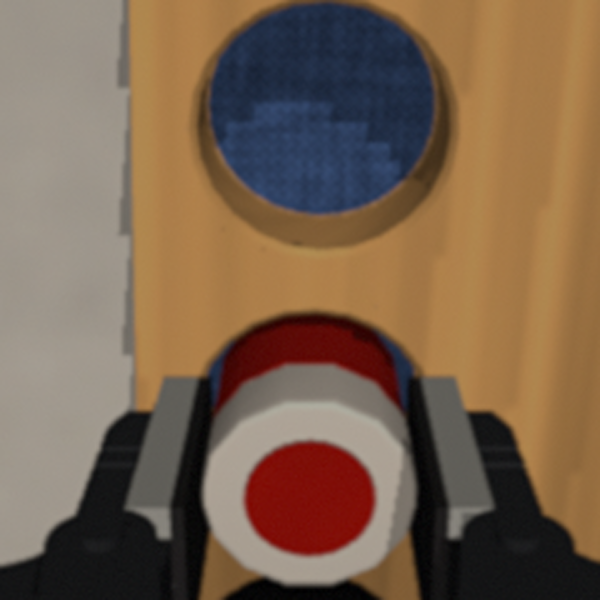

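Call:
arm_command --increments '[0,0,0.04,0,0.75,0,0,0.04,0,0.6,0,0,0.04,0,0.5,0,0,0,0,0.5,0,0,-2,0,0.5,0,0,-4,0,0.5,0,0,-5,0,0.5,0,0,-5,0,0.5]'

```text
t: 40.8
position: [465.3, -251.5, 156.1]
tcp_rot: [2.21, 2.199, -0.008]
wrist_force: [0.5, 0.2, -0.9]
finger_gap: 42.8
```

```bash
python3 - <<'E'
from pots import *
f,s=shot("top"); pots(f)
delta([446.6,165,145],0)
E
```

```text
px [322.6 224.6] xy 589.1 -26.3 r 16.3 topz 36.9 rgb [ 64 123  75] hue 65.0
px [215.3 246.3] xy 543.5 209.9 r 15.1 topz 36.6 rgb [107  46 131] hue 142.0
px [311.7 259.5] xy 511.9 -1.1 r 14.7 topz 36.9 rgb [108  46 132] hue 141.0
px [424.9 277.8] xy 467.8 -250.8 r 14.5 topz 42.8 rgb [161  85  80] hue 2.0
px [228.7 289.7] xy 448.2 179.3 r 14.9 topz 37.4 rgb [200  96   0] hue 11.0
px [329.7 296. ] xy 432.2 -38.9 r 14.4 topz 37.1 rgb [107  44 131] hue 141.0
px [283.8 318.6] xy 385.1 60.3 r 14.8 topz 37.3 rgb [106  44 133] hue 141.0
px [246.2 335.7] xy 349.0 141.1 r 12.2 topz 35.7 rgb [200 194   0] hue 29.0
t 40.9 pos [ 464.6 -251.1  153.3] gap 42.4 jaw -0.3 F [-0.5  0.7 -0.4] d [16.6 -0.8  0. ] turn -0.055 (deg -0.3) j6 -0.53
```

Call:
arm_command --increments '[2,-0.1,0,0,0.4,4,-0.3,0,0,0.4,6,-0.4,0,0,0.4,8,-0.5,0,0,0.4,10,-0.6,0,0,0.4,12,-0.7,0,0,0.4,14,-0.8,0,0,0.4,16,-0.8,0,0,0.4]'

```text
t: 41.65
position: [445.4, 150.2, 144.4]
tcp_rot: [2.212, 2.202, -0.011]
wrist_force: [1.4, 0.5, 0.7]
finger_gap: 51.5
```

Call:
arm_command --increments '[0.8,0,0,0,0.4,0.8,0,0,0,0.4,0.8,0,0,0,0.4]'

```text
t: 41.95
position: [445.0, 170.2, 142.7]
tcp_rot: [2.211, 2.204, -0.014]
wrist_force: [-0.3, 0.3, 0.5]
finger_gap: 51.3
```

```bash
python3 - <<'E'
from pots import *
f,s=shot("wrist"); pots(f,s); save(f,"w30")
np.set_printoptions(suppress=True,precision=3)
delta([446.7,180.2,16.5],0)
E
```

```text
px [572.8  39.8] xy 581.4 279.6 r 1.1 topz 39.1 rgb [43 39 34] hue 10.5
px [486.4 165.2] xy 542.9 210.2 r 15.2 topz 35.4 rgb [82 32 99] hue 142.0
px [325.5 214.7] xy 446.7 180.4 r 15.0 topz 35.4 rgb [154  69   0] hue 13.0
px [174.4 272.3] xy 348.2 142.0 r 13.6 topz 34.0 rgb [158 147   0] hue 28.0
px [251.7 381.8] xy 391.1 57.6 r 11.9 topz 35.0 rgb [79 30 97] hue 142.0
px [400.1 439.7] xy 505.9 0.0 r 13.9 topz 35.0 rgb [78 28 94] hue 142.0
px [493.1 470.1] xy 580.5 -25.9 r 10.9 topz 35.1 rgb [44 87 49] hue 64.0
t 42.0 pos [445.2 169.7 143. ] gap 51.3 jaw -0.3 F [ 0.1 -0.5  0.2] d [0.522 0.015 5.052] turn -0.053 (deg -0.3) j6 0.33
```

View pics/w30.png

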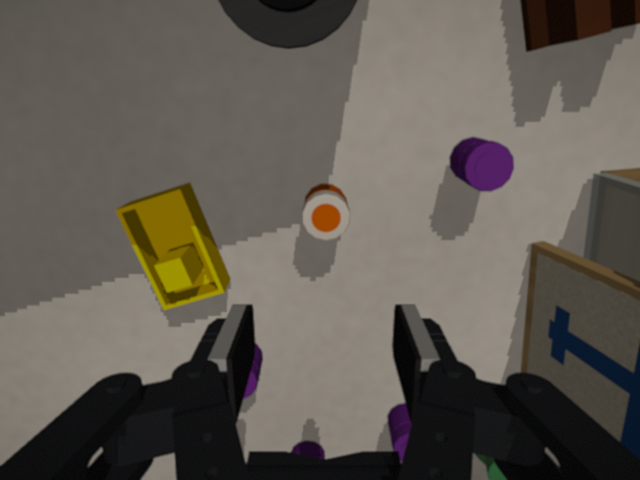

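Call:
arm_command --increments '[0.52,0.02,0,0,0.4,0.52,0.02,0.5,0,0.4,0.52,0.02,2,0,0.4,0.52,0.02,3.5,0,0.4,0.52,0.02,4.5,0,0.4,0.52,0.02,5.03,0,0.4,0.52,0.02,5.03,0,0.4]'

```text
t: 42.7
position: [445.9, 179.5, 15.2]
tcp_rot: [2.214, 2.203, -0.017]
wrist_force: [-0.4, -0.1, -0.1]
finger_gap: 51.4
```

Call:
arm_command --increments '[0,0,0,0,0.5,0,0,0,0,0.6,0,0,0,0,0.8,0,0,0,0,0.8,0,0,0,0,0.8,0,0,0,0,0.8]'

```text
t: 43.3
position: [446.6, 179.7, 16.5]
tcp_rot: [2.213, 2.202, -0.014]
wrist_force: [-0.6, -0.7, 7.1]
finger_gap: 28.6
```

Call:
arm_command --increments '[0,0,-1,0,0.8,0,0,-2,0,0.8,0,0,-3,0,0.8,-1,0.1,-4,0,0.8,-2,0.2,-4,0,0.8,-3.5,0.3,-4,0,0.8,-5,0.4,-4,0,0.8,-6.5,0.5,-4,0,0.8]'

```text
t: 44.1
position: [457.6, 17.9, 120.7]
tcp_rot: [2.212, 2.202, -0.013]
wrist_force: [0.4, 0.8, -0.3]
finger_gap: 28.4
```

```bash
python3 - <<'E'
from pots import *
f,s=shot("wrist"); save(f,"w31"); delta([466.5,-207,120],0)
E
```

```text
t 44.1 pos [457.8  14.  120.8] gap 28.8 jaw -0.4 F [ 0.6 -0.5  0.5] d [-8.8  0.4  0.2] turn -0.071 (deg -0.4) j6 -0.00
```

View pics/w31.png

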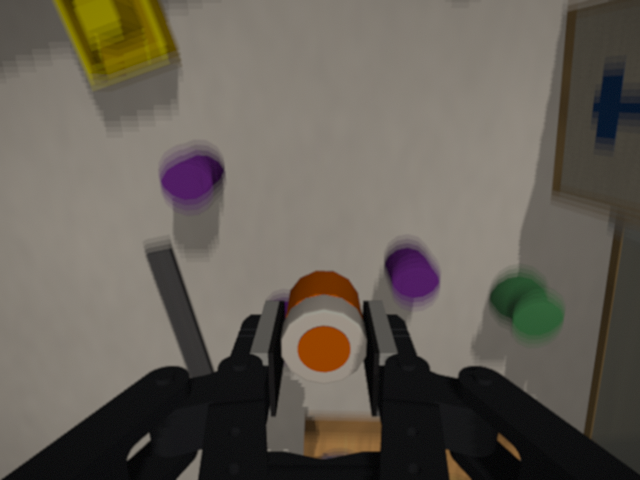

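Call:
arm_command --increments '[-2,0.1,0,0,0.8,-4,0.3,0,0,0.8,-6,0.4,0,0,0.8,-7,0.45,0,0,0.8,-7,0.45,0,0,0.8,-7,0.45,0,0,0.8]'

```text
t: 44.75
position: [467.9, -161.4, 125.0]
tcp_rot: [2.214, 2.197, -0.015]
wrist_force: [-0.2, -0.4, -0.1]
finger_gap: 28.7
```

```bash
python3 - <<'E'
from bores import *
np.set_printoptions(suppress=True,precision=3)
f,s=shot("wrist");bores(f,s); delta([468.4,-161.4,25.5],0)
E
```

```text
bore [ 549.131 -205.715] [14.629 23.785]
bore [ 559.191 -178.187] [10.306 30.973]
bore [ 468.502 -160.754] [32.833 34.142]
t 44.8 pos [ 467.9 -160.7  125. ] gap 28.9 jaw -0.4 F [-0.  -0.4 -0.9] d [ 0.059 -0.017  3.978] turn -0.074 (deg -0.4) j6 -0.36
```

Call:
arm_command --increments '[0.06,-0.02,1,0,0.8,0.06,-0.02,2,0,0.8,0.06,-0.02,2.6,0,0.8,0.06,-0.02,3.1,0,0.8,0.06,-0.02,3.5,0,0.8,0.06,-0.02,3.75,0,0.8,0.06,-0.02,3.94,0,0.8,0.06,-0.02,3.94,0,0.8]'

```text
t: 45.6
position: [468.3, -161.4, 26.2]
tcp_rot: [2.213, 2.199, -0.015]
wrist_force: [-0.8, 0.4, -0.3]
finger_gap: 28.7
```

```bash
python3 - <<'E'
from bores import *
delta([468.5,-161,25.5],0);f,s=shot("wrist"); save(f,"w32",(200,150,240,240),2.5)
E
```

```text
t 45.6 pos [ 468.3 -161.4   26.2] gap 28.7 jaw -0.4 F [-0.8  0.4 -0.3] d [0. 0. 0.] turn -0.076 (deg -0.4) j6 -0.36
```

View pics/w32.png

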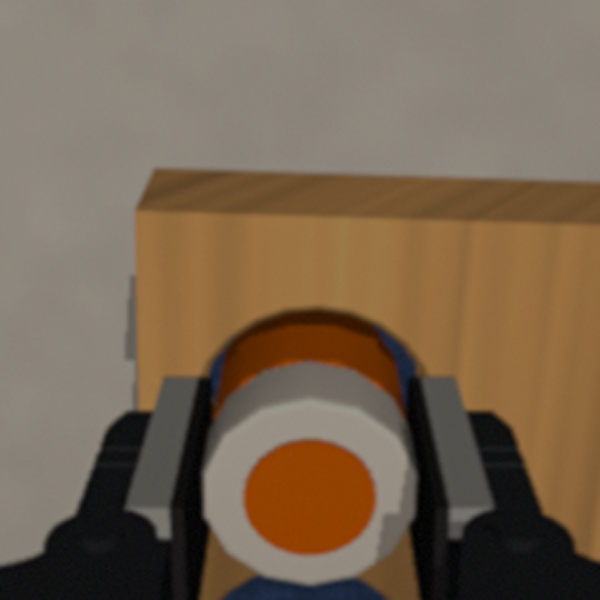

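Call:
arm_command --increments '[0,0,0.04,0,0.75,0,0,0.04,0,0.6,0,0,0.04,0,0.5,0,0,0,0,0.5,0,0,-2,0,0.5,0,0,-4,0,0.5,0,0,-6,0,0.5,0,0,-8,0,0.5]'

```text
t: 46.45
position: [466.2, -156.8, 228.9]
tcp_rot: [2.213, 2.198, -0.014]
wrist_force: [0.7, -0.8, 0.1]
finger_gap: 42.3
```

Call:
arm_command --increments '[-2,-0.7,-1,0,0.5,-4,-1.4,-1,0,0.5,-6,-2.1,-1,0,0.5,-8,-2.8,-1,0,0.5,-10,-3.5,-1,0,0.5,-12,-4,-1,0,0.5,-14,-4,-1,0,0.5,-14,-4,-1,0,0.5]'

```text
t: 47.25
position: [362.2, -508.8, 260.3]
tcp_rot: [2.216, 2.196, -0.015]
wrist_force: [0.9, -0.4, -0.4]
finger_gap: 42.5
```

```bash
python3 - <<'E'
from pots import *
print(robot.sense()["position"])
f,s=shot("top"); save(f,"t40",(90,110,400,250),2); pots(f)
f,s=shot("side"); save(f,"s40"); save(f,"s40b",(270,150,230,300),2)
E
```

```text
[ 362.2 -508.8  260.3]
px [322.6 224.5] xy 589.1 -26.2 r 16.1 topz 36.9 rgb [ 58 110  67] hue 65.0
px [215.3 246.3] xy 543.3 209.9 r 15.0 topz 36.9 rgb [ 93  39 115] hue 142.0
px [311.6 259.5] xy 512.0 -1.2 r 14.7 topz 36.4 rgb [ 93  38 116] hue 141.0
px [385.6 277.9] xy 470.2 -160.5 r 14.7 topz 43.0 rgb [175  82   0] hue 12.0
px [426.8 278.8] xy 466.6 -252.3 r 14.6 topz 42.6 rgb [132  14   4] hue 2.0
px [447.  279.5] xy 464.2 -298.2 r 15.1 topz 42.6 rgb [28 26 25] hue 15.5
px [468.  279.7] xy 462.7 -344.8 r 15.4 topz 42.9 rgb [ 32  69 117] hue 107.0
px [329.8 296. ] xy 432.3 -39.4 r 14.1 topz 37.3 rgb [ 94  38 117] hue 141.0
px [283.7 318.6] xy 385.1 60.2 r 14.8 topz 37.2 rgb [ 94  38 116] hue 141.0
px [246.  335.7] xy 349.1 140.9 r 12.5 topz 35.8 rgb [174 170   0] hue 29.0
```

View pics/t40.png

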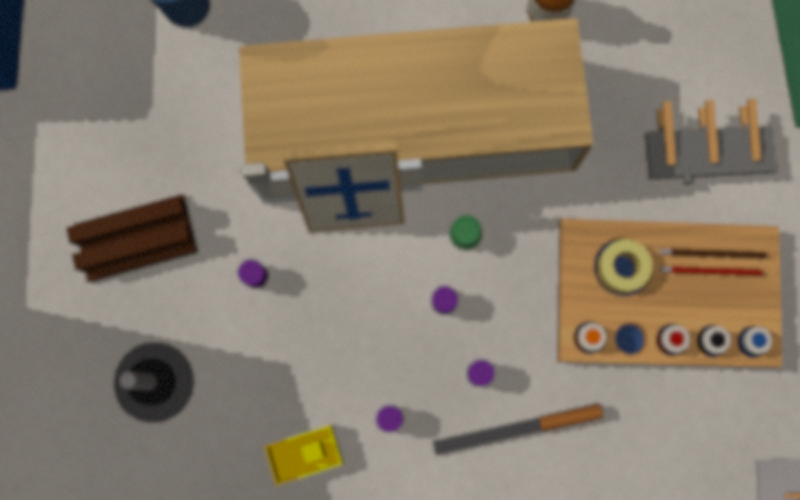

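View pics/s40b.png

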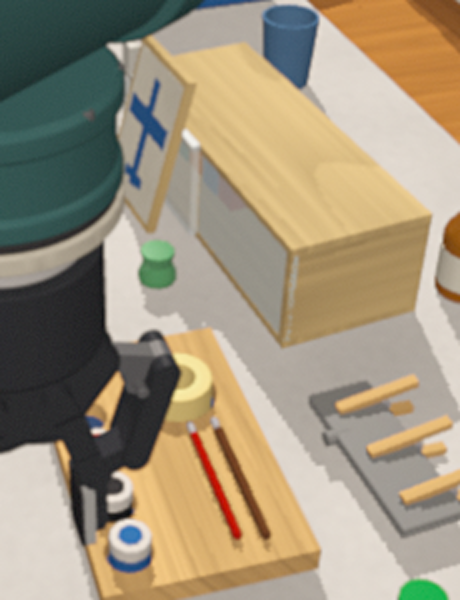

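```bash
python3 - <<'E'
from h import *
np.set_printoptions(suppress=True,precision=2)
f,s=shot("top"); c,uv=cloud(f,np.ones((480,640),bool))
m=(c[:,2]>135)&(c[:,2]<152)&(c[:,0]>600)&(c[:,0]<680)&(c[:,1]>165)&(c[:,1]<230); print("tab",m.sum(),np.median(c[m],0),c[m].min(0),c[m].max(0))
m=(c[:,2]>20)&(c[:,2]<150)&(c[:,0]>585)&(c[:,0]<645)&(c[:,1]>50)&(c[:,1]<135); P=c[m]
r=cut_out(f,"board"); 
for q in r[:2]: print(q["confidence"],q["extent"])
P,_=cloud(f,cv2.erode(r[0]["region"].astype(np.uint8),np.ones((5,5)))>0); mu=np.median(P,0); P=P[np.linalg.norm(P-mu,axis=1)<90]
n=np.linalg.svd(P-P.mean(0))[2][2]; print("board n",n,"tilt",np.degrees(np.arcsin(abs(n[2]))),P.min(0),P.max(0))
m=(abs(c[:,0]-547)<35)&(abs(c[:,1]+201)<35)&(c[:,2]>30); print("tape top z",np.percentile(c[m][:,2],[10,50,90]))
E
```

```text
tab 89 [629.44 186.23 144.69] [623.92 175.4  135.13] [638.35 199.09 148.98]
0.85 [232.3, 179.8, 58.9, 46.6]
board n [-0.97 -0.08  0.25] tilt 14.500230349862584 [598.62  48.56  20.31] [646.47 149.68 172.6 ]
tape top z [37.75 40.78 43.43]
```

```bash
python3 -c "
from workcell import hand_in; print(hand_in())"
```

```text
the job is handed in; nothing more can be done
None
```

The desk is set up as asked and handed in at about 47 s of the 210 s allowed.

- **Door:** I pushed it shut first, by its tab, until it hit the stop. The wrist force peaked at about 65 N there, under the 120 N limit. In the final top view the tab is within 3 mm of where it was right after shutting, which is about that camera's usual offset.
- **Plan board:** I took it from the stand and stood it on its bottom edge in front of the shut door. It now leans back against the door's upper edge, with a measured tilt of about 14.5°.
- **Tape:** it lies flat in the large round recess. Its top reads about 41 mm against 40 mm expected.
- **Pots:** four were present, and each stands upright in its own bore. Along the row they are orange, an empty bore, red, black and blue. They all read about 43 mm at the top against 40 mm expected, and the top camera read the pots still on the desk about 3 mm high as well. I found no green pot, and saw no pot get knocked aside.
- **Left alone:** the purple look-alikes, wing halves, cockpit tub, file and loupe are where they were.

No check failed. The only disagreements were the 2–3 mm offsets between the top and wrist cameras. In the last side view the arm hid part of the pot row, so the final check of the pots rests on the top view.

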